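Get the brass fitting from behind the tins

TASK

In the blue bay three tins stand in front of a brass pipe fitting: first take all three tins out and stand them on the black rubber mat, then fetch the fitting and stand it upright and let go on the black disc in the middle of the yellow tray while the tins are still on the mat. After that put every tin back upright in the bay, centred on the spot that has the colour of its lid, never letting a tin tip over.

Things in the scene. Friction and masses are not known exactly. Their poses are not given: they have to be found in the camera images.
- bay: blue steel stock bay, fixed, 190 (x) x 240 (y) mm, open on top. Floor, walls 4 mm thick; back (+x) and side walls 36 mm high, front (-x) lip 16 mm. Origin: centre of its underside, on the bench. Tins stand in an arc round the front and sides of the fitting, axes 58 mm from its axis, 62 mm from each other; fingers closing along the bay's x axis clear the other tins
- fitting: brass hexagonal pipe fitting standing upright in the bay behind the tins, 44 mm high, 200 g: round foot 34 mm diameter up to 12 mm, hexagon 36 mm over corners, 31 over flats (flats face its own +y and -y) from 12 to 34 mm, round neck 26 mm diameter to 44 mm. Origin: centre of its underside, z up
- tray: yellow open tray, fixed, 150 x 150 mm, walls 4 mm thick and 40 mm high, floor 4 mm thick, with a flat black disc 56 mm in diameter, 2 mm thick, in the middle of the floor (its top 6 mm above the origin). Origin: centre of its underside, on the bench
- mat: black rubber mat lying on the bench, fixed, 260 (its x) x 130 (its y) x 4 mm. Origin: centre of its underside, on the bench; its top is 4 mm above. Empty at the start, to one side of the bay; the tray is on the other side
- tin_red: closed round metal tin with a red lid, 120 mm high, 250 g more or less: body 46 mm diameter, lid 48 mm diameter from 88 mm up to the flat top at 120 mm. Stands upright on the red spot at the start. Origin: centre of its underside, z up
- spot_red: red flat disc fixed to the bay's floor, 60 mm diameter, 2 mm thick; the home of the tin with the red lid. Origin: centre of its underside, so its top is 2 mm above (6 mm above the bench)
- tin_green: closed round metal tin with a green lid, 120 mm high, 250 g more or less: body 46 mm diameter, lid 48 mm diameter from 88 mm up to the flat top at 120 mm. Stands upright on the green spot at the start. Origin: centre of its underside, z up
- spot_green: green flat disc fixed to the bay's floor, 60 mm diameter, 2 mm thick; the home of the tin with the green lid. Origin: centre of its underside, so its top is 2 mm above (6 mm above the bench)
- tin_white: closed round metal tin with a white lid, 120 mm high, 250 g more or less: body 46 mm diameter, lid 48 mm diameter from 88 mm up to the flat top at 120 mm. Stands upright on the white spot at the start. Origin: centre of its underside, z up
- spot_white: white flat disc fixed to the bay's floor, 60 mm diameter, 2 mm thick; the home of the tin with the white lid. Origin: centre of its underside, so its top is 2 mm above (6 mm above the bench)
There are look-alikes about, which are no part of the job. Several things look just like the spot_white: the one meant starts farthest from the robot's base. What is shaped like the tin_white but orange is not meant.

How it is judged:
By the outcome, as a careful person would: the job done as asked, in the order asked, and still so for the second after the job is handed in, with the robot touching nothing.
It also fails if it takes over 147 s, if anything falls off the work surface, if the arm or the gripper's body presses on something with over 40 N, if the wrist force passes 120 N, or if a joint passes its speed limit or range.

ROBOT

A 7-joint arm with a two-finger parallel gripper is mounted at the origin on the work surface. World frame = base frame: x ahead of the robot, y to its left, z up, the work surface at z = 0. Lengths are in m, angles in rad, forces in N, time in s.
With the tool pointing down it reaches from about 0.4 to 0.925 m from the base axis. Payload 5.6 kg.
Tool frame: the origin (TCP) lies at the very end of the fingers, on their centre line; the grasp point (between the pads) lies 19 mm behind it; z points along the fingers, y is the direction in which the jaws open and shut (so a half turn about z gives the same grasp; the last joint's range is limited). The gripper opens to 85 mm and grips with 20 to 120 N. Pads are 22 mm wide; open, the fingers measure 114 mm over their backs; the gripper's body (76 mm by 85 mm) begins 54 mm behind the grasp point. The pads swing forward as they close: fully open they stand 13 mm farther back than shut.
Start: joints at [1.296, 0.468, -0.012, 1.603, 0.006, 1.071, -0.056], TCP at [0.149, -0.633, 0.231] pointing down, gripper open.
Joint ranges: [-2.53, 2.53], [-0.31, 2.02], [-1.57, 1.55], [0.28, 2.44], [-1.29, 4.43], [0.15, 1.84], [-2.92, 2.92]. Speed limits (rad/s): [2.57, 2.57, 3.14, 3.14, 3.14, 3.14, 3.14].

INTERFACE

Orientations are given as a unit quaternion [x, y, z, w].
In Python, from bench import * gives the robot as it stands.
- The arm moves only by the shell command python3 -m pendant 'ROWS' [FORCE]. ROWS is JSON, a list of rows, each a list of 5 numbers: the shift along the tool's x, y, z in m, then the turn about the tool's z in rad, then the closure, from 0 (fully open) to 1 (shut). In form: [[dx, dy, dz, twist, jaw], ...]. A call has 1 to 10 rows; each row shifts and turns the pose as measured when the row begins, along the tool's axes as they then stand; what a row does not reach is not made up. A row lasts 1/10 s, in which the tool goes at most 50 mm and 8.59 degrees, less where a joint would pass 70% of its speed; a pose out of reach is approached as far as the arm can. A call is refused whole if a number of a shift passes 0.05 or a number of a turn 0.15, either way. A call with a gripper value outside its range is refused whole. The fingers move at their own pace and stop on an object; FORCE is the grip in N (left out, the last holds). Time passes only in rows, so rows that do not move let the fingers close. It gives the time, the measured TCP pose, the force and the opening at its end, in the units of the state.
- observe(): the state, without advancing time (a new reading comes with each control period).
- camera(name): name is "scene" or "top" or "wrist"; returns the picture (400x640x3 uint8, red, green, blue); there is no depth.
- camera_params(name): a dict with "intrinsics" (3x3 intrinsics, pixels), "origin" and "rotation" of the camera in the world; the wrist camera has in their place "mount" (4x4, takes a point from camera to tool coordinates, whose origin is the TCP and whose axes are the flange's). Camera axes: x right, y up, looking along -z (the intrinsics and any distortion apply to the point x, -y, -z); pixel columns grow to the right and rows downward; lengths in m; the calibration is good to about 2 mm. A picture is of the moment at which its call begins: read the wrist's pose just before it. camera_params takes no time and is no camera call.
- finish_job(): hands the job in, once; it reports no verdict.
Trained networks look in the newest picture that a camera, given by its name, has taken for a name from the list of things; names that differ only in an ending like _2 or _b are one class to them, and where a whole thing is asked for, a point or a joint stands for the part that bears it (a point fixed in the world has none). Each returns a list of dicts, best first, with "score" (0 to 1); they miss things now and then, are a little off and sometimes report something else, mostly with a low value. They report only what shows in the picture. A call takes as long as a camera call. They do not tell look-alikes from the thing itself.
- search_frame(camera, target): "point" ([column, row] in pixels, amid what is visible of it).
- trace(camera, target): "mask" (400x640 bool, what is visible of it) and "point" ([column, row] in pixels, amid what is visible of it).
- landmark_of(camera, target): "point" ([column, row] in pixels: a listed point, or the origin of a listed thing).
The state is a dict: "time": time; "joint_pos": joint angles; "joint_velocities": joint speeds; "joint_torque": joint torques, N m; "ee_pos": TCP position; "ee_rot": TCP orientation; "wrist_force": force on the tool from outside, world axes, zero at the start; "torque": the same for the moment, N m; "grip_width": opening from 0.0 (shut) to 1.0 (fully open).
Only numpy, scipy, OpenCV 4.12 (cv2) and the standard library are available. Lean on these libraries where they do the work, as an engineer would, in place of code of your own. Each camera call takes 0.05 s, during which the arm holds its last target. There are 200 camera calls.

## Working session

There is one attempt and no reset: what is moved stays moved. The work goes in short steps, Python scripts to look and compute and a shell command to move; the robot and the scene stay as the last step left them, time stands still between calls to the robot, and variables do not carry over. Pictures are saved under pics/ and viewed, about 12 in all and at most 16, crops included, and the job is handed in when it is done.

```bash
mkdir -p pics; ls
cat > h.py <<'E'
from bench import *
import numpy as np, cv2
from scipy.spatial.transform import Rotation as R
def ray(name,px):
    p=camera_params(name);K=np.array(p["intrinsics"])
    v=np.linalg.inv(K)@[px[0],px[1],1]; v=np.array([v[0],-v[1],-v[2]])
    if "mount" in p:
        s=observe();M=np.array(p["mount"]);Rt=R.from_quat(s["ee_rot"]).as_matrix()
        return Rt@M[:3,3]+np.array(s["ee_pos"]),Rt@M[:3,:3]@v
    return np.array(p["origin"]),np.array(p["rotation"])@v
def at(name,px,z):
    o,d=ray(name,px);return (o+d*(z-o[2])/d[2])
def snap(name,f,draw=[]):
    im=camera(name).copy()
    cv2.imwrite("pics/"+f,cv2.cvtColor(im,cv2.COLOR_RGB2BGR));return im
E
python3 - <<'E'
from h import *
s=observe();print({k:np.round(v,3) for k,v in s.items()}, R.from_quat(s["ee_rot"]).as_matrix().round(3))
for c in ["top","scene"]:
    snap(c,c+"0.png")
    p=camera_params(c);print(c,p)
    for t,z in [("tin_red",.12),("tin_green",.12),("tin_white",.12),("fitting",.03),("tray",.006),("mat",.004),("bay",.004)]+[("spot_white",.006)]:
        print(t,[(np.round(q["score"],2),np.round(q["point"]),at(c,q["point"],z).round(3)[:2]) for q in search_frame(c,t)])
E
```

```text
pics
{'time': np.float64(0.0), 'joint_pos': array([ 1.296,  0.468, -0.012,  1.604,  0.006,  1.071, -0.056]), 'joint_velocities': array([ 0.001,  0.   , -0.001,  0.001,  0.001,  0.001,  0.001]), 'joint_torque': array([ 1.0000e-03, -5.3238e+01,  2.2000e-02, -2.5129e+01,  1.1000e-02,
        8.0000e-03,  0.0000e+00]), 'ee_pos': array([ 0.149, -0.632,  0.23 ]), 'ee_rot': array([ 0.993,  0.116, -0.   , -0.001]), 'wrist_force': array([-0.803, -0.227, -0.544]), 'torque': array([0.005, 0.001, 0.063]), 'grip_width': np.float64(1.002)} [[ 0.973  0.23  -0.001]
 [ 0.23  -0.973  0.002]
 [-0.    -0.002 -1.   ]]
top {'intrinsics': array([[471.19048974,   0.        , 316.04098224],
       [  0.        , 471.19048974, 193.88885721],
       [  0.        ,   0.        ,   1.        ]]), 'origin': array([0.3796269 , 0.01089201, 0.96131094]), 'rotation': array([ 0.0571291 , -0.06971812, -0.70243683,  0.70601569])}Traceback (most recent call last):
  File "<stdin>", line 7, in <module>
  File "h.py", line 12, in at
    o,d=ray(name,px);return (o+d*(z-o[2])/d[2])
        ~~~^^^^^^^^^
  File "h.py", line 10, in ray
    return np.array(p["origin"]),np.array(p["rotation"])@v
                                 ~~~~~~~~~~~~~~~~~~~~~~~^~
ValueError: matmul: Input operand 1 has a mismatch in its core dimension 0, with gufunc signature (n?,k),(k,m?)->(n?,m?) (size 3 is different from 4)
```

```bash
python3 -c "
import cv2,numpy as np
cv2.imwrite('pics/t0.png',cv2.imread('pics/top0.png'))"
```

```text
(no output)
```

View pics/top0.png

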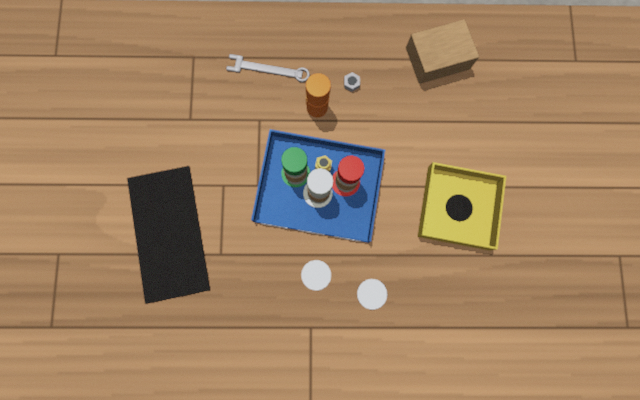

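The top view shows the bay amid the picture (320,187), with green (294,160), white (319,183), red (350,170) tins and the fitting (324,163). The mat is at left (168,234), the tray at right (462,207), and two loose white discs lie below the bay.

```bash
sed -i 's/np.array(p\["rotation"\])@v/R.from_quat(p["rotation"]).as_matrix()@v/' h.py
python3 - <<'E'
from h import *
snap("top","top1.png")
for t,z in [("tin_red",0),("tin_green",0),("tin_white",0),("fitting",0),("tray",0),("mat",0),("bay",0),("spot_white",.004),("spot_red",.004),("spot_green",.004)]:
    print(t,[(np.round(q["score"],2),np.round(q["point"]),at("top",q["point"],z).round(4)[:2]) for q in landmark_of("top",t)])
    m=trace("top",t)
    if t in("bay","tray","mat"):
        c=cv2.findContours(m[0]["mask"].astype(np.uint8),0,2)[0];c=max(c,key=cv2.contourArea)
        r=cv2.boxPoints(cv2.minAreaRect(c));zz={"bay":.036,"tray":.04,"mat":.004}[t]
        print(t,[at("top",q,zz).round(3)[:2] for q in r])
im=cv2.imread("pics/top1.png")
for nm,lo,hi in [("green",(40,120,60),(80,255,255)),("red",(0,150,120),(6,255,255)),("white",(0,0,150),(179,50,255)),("brass",(20,120,60),(35,255,255))]:
    h=cv2.cvtColor(im,cv2.COLOR_BGR2HSV)[140:215,270:375];m=cv2.inRange(h,lo,hi);n,l,st,ce=cv2.connectedComponentsWithStats(m)
    for i in range(1,n):
        if st[i,4]>30: print(nm,st[i],ce[i]+[270,140])
snap("scene","scene1.png")
cv2.imwrite("pics/crop1.png",cv2.resize(im[120:250,240:400],None,fx=4,fy=4,interpolation=2))
E
```

```text
tin_red [(np.float64(0.72), array([348., 184.]), array([ 0.5754, -0.073 ]))]
tin_green [(np.float64(0.57), array([293., 174.]), array([0.5955, 0.0421])), (np.float64(0.26), array([458., 208.]), array([ 0.5273, -0.3   ]))]
tin_white [(np.float64(0.76), array([319., 190.]), array([ 0.5623, -0.0129])), (np.float64(0.71), array([317., 110.]), array([ 0.7381, -0.0076]))]
fitting [(np.float64(0.75), array([322., 166.]), array([ 0.6149, -0.0185]))]
tray [(np.float64(0.62), array([458., 207.]), array([ 0.5292, -0.3001]))]
tray [array([ 0.46 , -0.203]), array([ 0.617, -0.233]), array([ 0.592, -0.396]), array([ 0.436, -0.361])]
mat [(np.float64(0.62), array([170., 233.]), array([0.4711, 0.2896]))]
mat [array([0.591, 0.39 ]), array([0.614, 0.254]), array([0.353, 0.201]), array([0.333, 0.331])]
bay [(np.float64(0.77), array([315., 188.]), array([ 0.5675, -0.004 ]))]
bay [array([0.491, 0.123]), array([0.685, 0.095]), array([ 0.643, -0.149]), array([ 0.451, -0.112])]
spot_white [(np.float64(0.75), array([313., 275.]), array([0.3882, 0.0004])), (np.float64(0.47), array([317., 194.]), array([ 0.5544, -0.0075]))]
spot_red [(np.float64(0.66), array([346., 184.]), array([ 0.5754, -0.0674]))]
spot_green [(np.float64(0.42), array([298., 174.]), array([0.5953, 0.0315]))]
green [13 22 24 13 58] [294.86206897 169.70689655]
green [17 40 19  7 39] [296.66666667 184.23076923]
red [ 68  16  26  25 482] [350.53526971 168.4813278 ]
red [63 42 26 14 91] [344.97802198 190.26373626]
white [ 34  28  29  39 667] [318.58470765 184.26236882]
```

View pics/crop1.png

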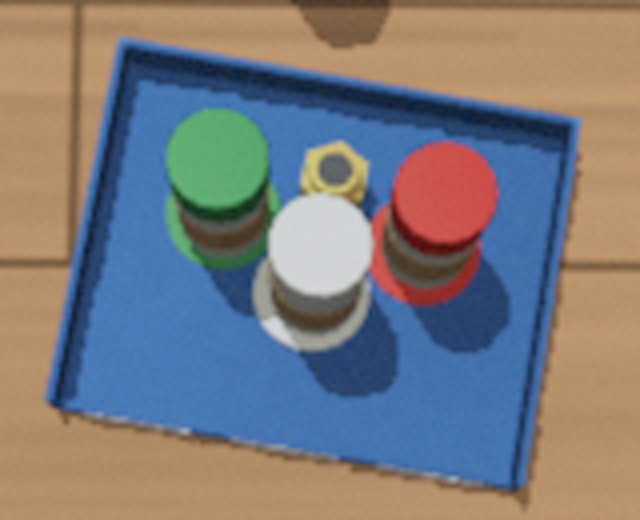

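View pics/scene1.png

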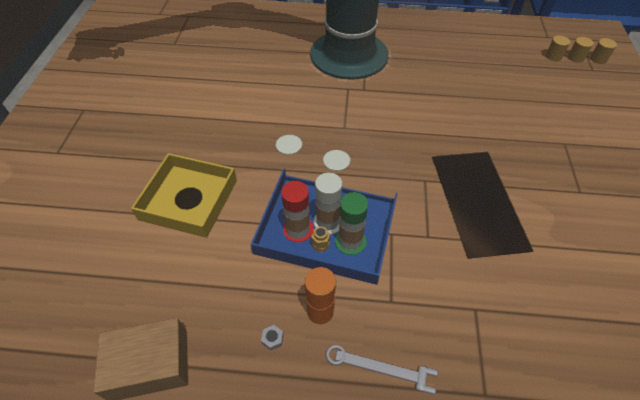

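Run:
```python
from h import *
P=lambda x,y,z:at("top",(240+(x+.5)/4-.5,120+(y+.5)/4-.5),z)[:2]
F=P(336,168,.048);g=P(218,160,.126);w=P(321,245,.126);r=P(445,191,.126)
print("F",F,"g",g,"w",w,"r",r)
for a in(g,w,r):print(np.linalg.norm(a-F),np.degrees(np.arctan2(*(a-F)[::-1])))
print(np.linalg.norm(g-w),np.linalg.norm(r-w))
c=[P(123,40,.036),P(578,120,.036),P(518,490,.016),P(52,405,.016)]
print("bay",np.round(c,3),np.mean(c,0)); 
for a,b in((1,0),(2,3)):print(np.degrees(np.arctan2(*(c[b]-c[a])[::-1]))-90)
for a,b in((3,0),(2,1)):print(np.degrees(np.arctan2(*(c[b]-c[a])[::-1])))
# scene camera cross-check of the lids
trace_=[(t,[ (round(q["score"],2),np.round(at("scene",q["point"],.0)[:2],3)) for q in landmark_of("scene",t)[:2]]) for t in("tin_red","tin_green","tin_white","fitting","mat","tray")]
print(trace_)
m=trace("scene","mat")[0]["mask"].astype(np.uint8);q=max(cv2.findContours(m,0,2)[0],key=cv2.contourArea)
print([at("scene",a[0],.004)[:2].round(3) for a in cv2.approxPolyDP(q,6,True)])
im=cv2.imread("pics/top1.png")
d=cv2.inRange(im[190:225,440:480],(0,0,0),(40,40,40));M=cv2.moments(d,True);print("disc",at("top",(440+M["m10"]/M["m00"],190+M["m01"]/M["m00"]),.006))
```

```text
F [ 0.61107864 -0.02006041] g [0.59463398 0.0364339 ] w [ 0.55537078 -0.01064155] r [ 0.58092298 -0.06712647]
0.058839047958632984 106.22949907685513
0.05649850120462437 170.40341886316583
0.05589792287965256 -122.64806609697825
0.0613000541307394 0.06199565112896909
bay [[ 0.681  0.088]
 [ 0.64  -0.144]
 [ 0.454 -0.113]
 [ 0.495  0.122]] [ 0.56744157 -0.01151368]
-9.841893876192472
-10.054034112524931
-10.214817154191573
-9.478166097011098
[('tin_red', [(0.59, array([ 0.578, -0.061]))]), ('tin_green', [(0.92, array([0.59 , 0.034]))]), ('tin_white', [(0.87, array([ 0.552, -0.009])), (0.72, array([ 0.748, -0.004]))]), ('fitting', [(0.57, array([ 0.611, -0.023]))]), ('mat', [(0.57, array([0.473, 0.31 ]))]), ('tray', [(0.72, array([ 0.526, -0.3  ]))])]
[array([0.365, 0.207]), array([0.616, 0.261]), array([0.587, 0.384]), array([0.337, 0.333])]
disc [ 0.52662546 -0.30139504  0.006     ]
```

```bash
cat > d.py <<'E'
import sys
from h import *
# d.py x y z yaw_of_tool_x_deg : shift left in tool axes, twist left
def left(x,y,z,yaw=80.1):
    s=observe();M=R.from_quat(s["ee_rot"]).as_matrix();e=M.T@(np.array([x,y,z])-s["ee_pos"])
    a=np.arctan2(M[1,0],M[0,0]);t=-(np.radians(yaw)-a+np.pi)%(2*np.pi)-np.pi if 0 else -((np.radians(yaw)-a+np.pi)%(2*np.pi)-np.pi)
    print("t",round(s["time"],2),"pos",np.round(s["ee_pos"],4),"shift",e.round(4),"twist",round(t,3),"F",np.round(s["wrist_force"],1),"w",round(s["grip_width"],3),"tilt",M[:,2].round(3))
if __name__=="__main__": left(*map(float,sys.argv[1:]))
E
python3 -m pendant '[[0.037,-0.034,0,0,0],[0.037,-0.034,0,0,0],[0.037,-0.034,0,0,0],[0.037,-0.034,0,0,0],[0.037,-0.034,0,0,0],[0.037,-0.034,0,0,0],[0.037,-0.034,0,0,0],[0.037,-0.034,0,0,0],[0.037,-0.034,0,0,0],[0.037,-0.034,0,0,0]]'; python3 d.py .595 .037 .23
```

```text
time: 2.55
ee_pos: [0.4292, -0.2233, 0.2304]
ee_rot: [0.994, 0.108, 0.0, 0.004]
wrist_force: [1.1, -0.3, 0.2]
grip_width: 1.002
t 2.55 pos [ 0.4292 -0.2233  0.2304] shift [ 0.2177 -0.2188 -0.0016] twist -1.182 F [ 1.1 -0.3  0.2] w 1.002 tilt [ 0.001 -0.008 -1.   ]
```

```bash
python3 -m pendant '[[0.025,-0.025,0,-0.148,0],[0.02,-0.02,0,-0.148,0],[0.02,-0.01,0,-0.148,0],[0.02,0,0,-0.148,0],[0.02,0,0,-0.148,0],[0.02,0,0,-0.148,0],[0.02,0.01,0,-0.148,0],[0.02,0.01,0,-0.148,0]]'; python3 d.py .595 .037 .23
```

```text
time: 3.35
ee_pos: [0.5527, -0.0635, 0.2321]
ee_rot: [0.759, 0.651, -0.001, 0.006]
wrist_force: [-0.1, -0.3, -0.0]
grip_width: 1.0
t 3.35 pos [ 0.5527 -0.0635  0.2321] shift [0.1057 0.0266 0.0014] twist 0.021 F [-0.1 -0.3 -0. ] w 1.0 tilt [ 0.007 -0.01  -1.   ]
```

```bash
python3 -m pendant '[[0.035,0.009,0,0.02,0],[0.035,0.009,0,0,0],[0.032,0.009,0,0,0],[0,0,0,0,0]]' | head -2; python3 d.py .595 .037 .23
python3 - <<'E'
from h import *
im=snap("wrist","w1.png")
print(camera_params("wrist"))
for t in("tin_green","tin_white","tin_red","fitting"):
    print(t,[(round(q["score"],2),np.round(q["point"]),at("wrist",q["point"],.126)[:2].round(4)) for q in trace("wrist",t)])
E
```

```text
time: 3.75
ee_pos: [0.5993, 0.0379, 0.2316]
t 3.75 pos [0.5993 0.0379 0.2316] shift [-0.0016 -0.0041  0.0016] twist 0.004 F [ 0.1  0.7 -1. ] w 1.003 tilt [ 0.009 -0.007 -1.   ]
{'intrinsics': array([[305.64139093,   0.        , 319.32874889],
       [  0.        , 305.64139093, 200.27212712],
       [  0.        ,   0.        ,   1.        ]]), 'mount': array([[-1.08736983e-03,  9.61404273e-01,  2.75137496e-01,
         7.01902491e-02],
       [ 9.99999398e-01,  1.00402639e-03,  4.43756000e-04,
         3.49015321e-04],
       [ 1.50383607e-04,  2.75137813e-01, -9.61404785e-01,
        -1.41687457e-01],
       [ 0.00000000e+00,  0.00000000e+00,  0.00000000e+00,
         1.00000000e+00]])}
tin_green [(0.82, array([314., 191.]), array([0.5965, 0.0403])), (0.71, array([287., 183.]), array([0.5753, 0.0511]))]
tin_white [(0.57, array([280., 246.]), array([ 0.5578, -0.0054])), (0.56, array([468., 201.]), array([0.7225, 0.0066])), (0.43, array([317., 188.]), array([0.5986, 0.0404]))]
tin_red [(0.58, array([322., 287.]), array([ 0.5865, -0.0536]))]
fitting [(0.83, array([340., 224.]), array([0.6128, 0.0043]))]
```

View pics/w1.png

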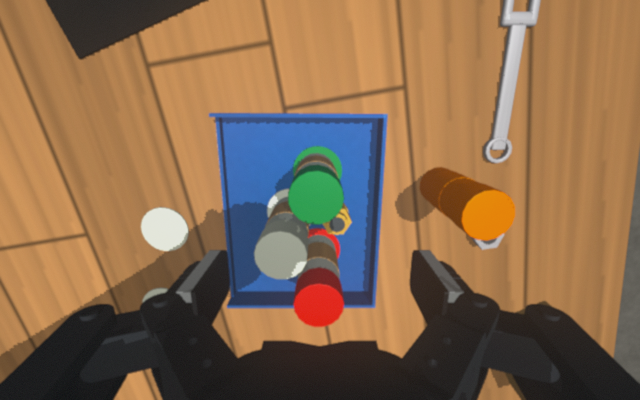

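The wrist view shows the lids green (316,197), white (282,254) and red (319,305), with the jaws parallel to the bay's x axis.

```bash
python3 - <<'E'
from h import *
im=cv2.cvtColor(cv2.imread("pics/w1.png"),cv2.COLOR_BGR2HSV)
for px in((316,197),(282,254),(319,305)):print(at("wrist",px,.126))
E
python3 d.py .595 .037 .091
```

```text
[0.59666715 0.03200884 0.126     ]
[ 0.55754738 -0.01421649  0.126     ]
[ 0.58042144 -0.07189994  0.126     ]
t 4.0 pos [0.598  0.0305 0.2313] shift [ 0.0074 -0.0054  0.1402] twist -0.005 F [ 0.1  0.1 -0.4] w 1.001 tilt [ 0.007 -0.012 -1.   ]
```

```bash
python3 -m pendant '[[0.0065,-0.003,0.04,-0.005,0],[0,0,0.04,0,0],[0,0,0.02,0,0],[0,0,0,0,0]]' | head -2; python3 d.py .595 .037 .091
```

```text
time: 4.4
ee_pos: [0.5981, 0.0293, 0.1307]
t 4.4 pos [0.5981 0.0293 0.1307] shift [ 0.0075 -0.0051  0.0395] twist -0.009 F [ 0.3 -0.6  0.7] w 1.005 tilt [ 0.012 -0.016 -1.   ]
```

```bash
python3 -m pendant '[[0.0075,-0.004,0.0,0,0],[0,0,0,0,0],[0,0,0,0,0]]' | head -2; python3 d.py .595 .037 .091
python3 -m pendant '[[0,0,0,0,0],[0,0,0,0,0]]' | head -2; python3 d.py .595 .037 .091
```

```text
time: 4.7
ee_pos: [0.5966, 0.0362, 0.1334]
t 4.7 pos [0.5966 0.0362 0.1334] shift [ 0.0011 -0.0025  0.0423] twist -0.013 F [0.1 0.  0. ] w 1.0 tilt [ 0.015 -0.016 -1.   ]
time: 4.9
ee_pos: [0.5978, 0.0363, 0.1356]
t 4.9 pos [0.5978 0.0363 0.1356] shift [ 0.0007 -0.0038  0.0446] twist -0.013 F [ 0.5  0.2 -0.7] w 1.002 tilt [ 0.019 -0.016 -1.   ]
```

```bash
cat > o.py <<'E'
from h import *
for i in range(4):
    s=observe();M=R.from_quat(s["ee_rot"]).as_matrix();print(round(s["time"],2),np.round(s["ee_pos"],4),M[:,2].round(4),np.round(s["joint_pos"],4));camera("top")
E
python3 o.py
python3 -m pendant '[[0,0,0,0,0],[0,0,0,0,0],[0,0,0,0,0],[0,0,0,0,0]]' | head -1;python3 o.py
```

```text
4.9 [0.5978 0.0363 0.1356] [ 0.0192 -0.0162 -0.9997] [ 0.2548  0.548  -0.5034  1.797   0.3611  0.87   -0.6046]
4.95 [0.5979 0.0364 0.1357] [ 0.0194 -0.0161 -0.9997] [ 0.2548  0.5481 -0.5034  1.797   0.3611  0.8699 -0.6046]
5.0 [0.5977 0.0364 0.1354] [ 0.0189 -0.0161 -0.9997] [ 0.2547  0.5484 -0.5033  1.7972  0.3612  0.8699 -0.6046]
5.05 [0.5975 0.0364 0.1351] [ 0.0184 -0.0161 -0.9997] [ 0.2547  0.5487 -0.5032  1.7974  0.3612  0.8699 -0.6047]
time: 5.5
5.5 [0.5972 0.0363 0.1346] [ 0.0173 -0.0161 -0.9997] [ 0.2547  0.5494 -0.5031  1.7977  0.3612  0.87   -0.6047]
5.55 [0.5972 0.0363 0.1346] [ 0.0173 -0.0161 -0.9997] [ 0.2547  0.5494 -0.5031  1.7977  0.3612  0.87   -0.6047]
5.6 [0.5972 0.0363 0.1346] [ 0.0173 -0.0161 -0.9997] [ 0.2547  0.5494 -0.5031  1.7977  0.3612  0.87   -0.6047]
5.65 [0.5972 0.0362 0.1346] [ 0.0174 -0.0162 -0.9997] [ 0.2547  0.5494 -0.5031  1.7976  0.3612  0.87   -0.6046]
```

```bash
python3 -m pendant '[[0,-0.003,0.012,-0.01,0],[0,0,0.015,0,0],[0,0,0.01,0,0],[0,0,0.005,0,0]]' | head -2;python3 o.py;  python3 d.py .595 .037 .091
```

```text
time: 6.1
ee_pos: [0.5946, 0.036, 0.0891]
6.1 [0.5946 0.036  0.0891] [ 0.0174 -0.0162 -0.9997] [ 0.2332  0.6065 -0.4752  1.8285  0.4047  0.7874 -0.6308]
6.15 [0.5941 0.0359 0.0884] [ 0.0161 -0.0163 -0.9997] [ 0.2331  0.6073 -0.4749  1.829   0.4048  0.7874 -0.6309]
6.2 [0.5945 0.036  0.0894] [ 0.017  -0.0162 -0.9997] [ 0.2334  0.6062 -0.4755  1.8282  0.4043  0.7883 -0.6304]
6.25 [0.5951 0.0362 0.0902] [ 0.0184 -0.0161 -0.9997] [ 0.2336  0.6052 -0.476   1.8274  0.404   0.7886 -0.6303]
t 6.3 pos [0.5956 0.0363 0.0909] shift [ 0.0006 -0.0007 -0.0001] twist -0.002 F [-0.4 -0.1  0.1] w 1.002 tilt [ 0.02  -0.016 -1.   ]
```

Close the grip (60 N) and lift.

```bash
python3 -m pendant '[[0,0,0,0,1],[0,0,0,0,1],[0,0,0,0,1],[0,0,0,0,1],[0,0,0,0,1],[0,0,0,0,1],[0,0,0,0,1],[0,0,0,0,1]]' 60;
python3 -m pendant '[[0,0,-0.02,0,1],[0,0,-0.03,0,1],[0,0,-0.03,0,1],[0,0,-0.03,0,1],[0,0,-0.02,0,1],[0,0,-0.01,0,1]]'; python3 o.py; python3 d.py .553 .331 .23
```

```text
time: 7.1
ee_pos: [0.5965, 0.0364, 0.0927]
ee_rot: [0.766, 0.643, 0.003, 0.013]
wrist_force: [0.6, 0.3, -0.3]
grip_width: 0.546
time: 7.7
ee_pos: [0.5905, 0.0382, 0.2333]
ee_rot: [0.766, 0.643, -0.0, 0.01]
wrist_force: [0.6, 0.4, -2.3]
grip_width: 0.541
7.7 [0.5905 0.0382 0.2333] [ 0.0127 -0.0163 -0.9998] [ 0.2996  0.4287 -0.5584  1.729   0.2783  1.0508 -0.5302]
7.75 [0.5911 0.0383 0.2345] [ 0.0146 -0.0163 -0.9998] [ 0.2996  0.4276 -0.5587  1.7276  0.2782  1.0512 -0.5301]
7.8 [0.5907 0.0382 0.2329] [ 0.0132 -0.0164 -0.9998] [ 0.2993  0.4292 -0.5581  1.7293  0.2789  1.0495 -0.5307]
7.85 [0.5899 0.0379 0.2314] [ 0.0107 -0.0166 -0.9998] [ 0.2991  0.4306 -0.5575  1.7308  0.2791  1.0492 -0.5308]
t 7.9 pos [0.5893 0.0377 0.2305] shift [ 0.2825 -0.0866 -0.0047] twist -0.002 F [ 0.2  0.4 -3.6] w 0.548 tilt [ 0.009 -0.017 -1.   ]
```

```bash
python3 -m pendant '[[0.02,-0.006,0,0,1],[0.03,-0.01,0,0,1],[0.04,-0.012,0,0,1],[0.04,-0.012,0,0,1],[0.04,-0.012,0,0,1],[0.04,-0.012,0,0,1],[0.03,-0.01,0,0,1],[0.02,-0.006,0,0,1],[0.012,-0.004,0,0,1],[0.008,-0.002,0,0,1]]' |head -2; python3 o.py; python3 d.py .553 .331 .093
```

```text
time: 8.9
ee_pos: [0.5464, 0.3305, 0.2036]
8.9 [0.5464 0.3305 0.2036] [-0.0205 -0.0282 -0.9994] [-0.1924  0.5723 -0.5832  1.6019  0.3492  1.1072 -1.0532]
8.95 [0.546  0.3318 0.2036] [-0.0207 -0.0269 -0.9994] [-0.1933  0.5728 -0.5841  1.6014  0.3488  1.1067 -1.0535]
9.0 [0.5466 0.3305 0.204 ] [-0.02   -0.0276 -0.9994] [-0.1918  0.5717 -0.5835  1.6018  0.3489  1.1071 -1.0525]
9.05 [0.5474 0.3292 0.2044] [-0.0191 -0.0282 -0.9994] [-0.1904  0.5709 -0.5826  1.6018  0.3493  1.1073 -1.0523]
t 9.1 pos [0.548  0.3284 0.2047] shift [0.007  0.0059 0.1115] twist -0.012 F [ 0.3 -0.1 -1.9] w 0.542 tilt [-0.018 -0.028 -0.999]
```

```bash
python3 -m pendant '[[0.004,0.004,0.01,-0.01,1],[0.003,0.002,0.02,0,1],[0,0,0.02,0,1],[0,0,0.02,0,1],[0,0,0.015,0,1],[0,0,0.01,0,1],[0,0,0.005,0,1]]' |head -2; python3 o.py; python3 d.py .553 .331 .093
```

```text
time: 9.8
ee_pos: [0.5612, 0.3224, 0.0998]
9.8 [0.5612 0.3224 0.0998] [-0.0124 -0.0312 -0.9994] [-0.2167  0.6959 -0.5243  1.654   0.4318  0.9384 -1.0966]
9.85 [0.5609 0.3221 0.0993] [-0.0131 -0.0317 -0.9994] [-0.2168  0.6964 -0.5239  1.6544  0.4319  0.9383 -1.0967]
9.9 [0.561  0.3227 0.1002] [-0.0124 -0.0311 -0.9994] [-0.2169  0.6954 -0.5247  1.6537  0.4314  0.939  -1.0965]
9.95 [0.5613 0.3233 0.1012] [-0.0113 -0.0302 -0.9995] [-0.2171  0.6945 -0.5253  1.6529  0.4313  0.9393 -1.0965]
t 10.0 pos [0.5615 0.3238 0.1018] shift [ 0.0058 -0.0096  0.0086] twist -0.013 F [ 0.4  0.2 -1.6] w 0.543 tilt [-0.01  -0.029 -1.   ]
```

```bash
python3 -m pendant '[[0.004,-0.006,0.004,0,1],[0,0,0.003,0,1],[0,0,0.002,0,1]]' ; python3 o.py; python3 d.py .553 .331 .093
```

```text
time: 10.3
ee_pos: [0.5569, 0.3306, 0.0948]
ee_rot: [0.769, 0.639, -0.011, 0.008]
wrist_force: [0.1, -0.4, -1.6]
grip_width: 0.549
10.3 [0.5569 0.3306 0.0948] [-0.0063 -0.0268 -0.9996] [-0.2312  0.6995 -0.5222  1.6611  0.4379  0.9212 -1.1141]
10.35 [0.5564 0.3308 0.0944] [-0.0071 -0.0267 -0.9996] [-0.2314  0.6999 -0.5225  1.6615  0.4376  0.921  -1.1142]
10.4 [0.5564 0.3306 0.0945] [-0.0073 -0.0269 -0.9996] [-0.2312  0.6999 -0.5224  1.6614  0.4375  0.9214 -1.114 ]
10.45 [0.5566 0.3304 0.0945] [-0.0072 -0.027  -0.9996] [-0.231   0.6998 -0.5223  1.6612  0.4375  0.9215 -1.114 ]
t 10.5 pos [0.5568 0.3303 0.0946] shift [ 0.     -0.0038  0.0016] twist -0.012 F [-0.2 -0.3 -2.2] w 0.548 tilt [-0.007 -0.027 -1.   ]
```

```bash
python3 -m pendant '[[0,0,0.002,0,1],[0,0,0.002,0,1],[0,0,0.002,0,1]]' ; python3 o.py|tail -1; python3 d.py .553 .331 .093
```

```text
time: 10.8
ee_pos: [0.5573, 0.3307, 0.0908]
ee_rot: [0.77, 0.638, -0.011, 0.008]
wrist_force: [-5.6, -3.1, 20.6]
grip_width: 0.545
10.95 [0.5573 0.3306 0.0908] [-0.0055 -0.0267 -0.9996] [-0.2328  0.7044 -0.5197  1.6625  0.4416  0.9145 -1.1175]
t 11.0 pos [0.5573 0.3305 0.0909] shift [-0.0004 -0.0043 -0.0021] twist -0.013 F [-3.8 -1.4  9.6] w 0.541 tilt [-0.005 -0.027 -1.   ]
```

```bash
python3 -m pendant '[[0,0,0,0,0.15],[0,0,0,0,0.15],[0,0,0,0,0.15],[0,0,0,0,0.15],[0,0,-0.01,0,0.15],[0,0,-0.03,0,0],[0,0,-0.04,0,0],[0,0,-0.035,0,0],[0,0,-0.02,0,0],[0,0,-0.01,0,0]]' ; python3 d.py .5545 -.010 .23
python3 - <<'E'
from h import *
snap("top","t2.png")
for t in("tin_green","tin_white","tin_red","fitting"):
    print(t,[(round(q["score"],2),np.round(q["point"]),at("top",q["point"],0)[:2].round(4)) for q in landmark_of("top",t)])
print([(round(q["score"],2),np.round(q["point"]),at("top",q["point"],.006)[:2].round(4)) for q in search_frame("top","spot_green")])
E
```

```text
time: 12.0
ee_pos: [0.5577, 0.3344, 0.2421]
ee_rot: [0.769, 0.639, -0.012, 0.008]
wrist_force: [-0.0, -0.9, -0.6]
grip_width: 1.001
t 12.0 pos [0.5577 0.3344 0.2421] shift [-0.3386  0.0603  0.0214] twist -0.012 F [-0.  -0.9 -0.6] w 1.001 tilt [-0.008 -0.027 -1.   ]
tin_green [(0.67, array([148., 193.]), array([0.554 , 0.3406])), (0.46, array([458., 206.]), array([ 0.5299, -0.3012]))]
tin_white [(0.95, array([320., 194.]), array([ 0.5551, -0.0134])), (0.95, array([314., 108.]), array([ 0.7424, -0.002 ]))]
tin_red [(0.92, array([343., 182.]), array([ 0.5788, -0.0615]))]
fitting [(0.62, array([320., 168.]), array([ 0.6105, -0.0139]))]
[(0.76, array([300., 170.]), array([0.6023, 0.0287]))]
```

View pics/t2.png

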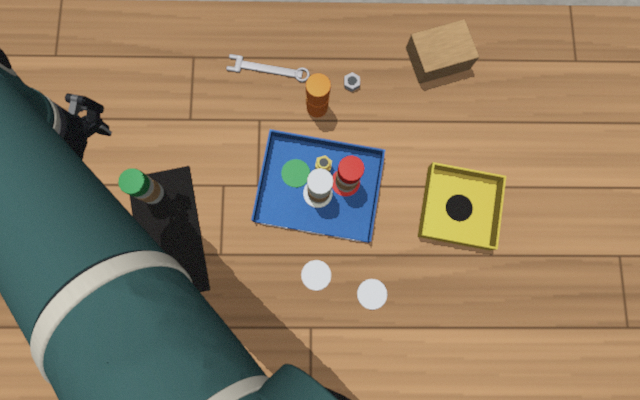

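The green tin stands on the mat's far end (base about 152,193), and the green spot shows bare at (295,173).

```bash
python3 -m pendant '[[-0.02,0.004,0,-0.012,0],[-0.035,0.006,0,0,0],[-0.04,0.007,0,0,0],[-0.04,0.007,0,0,0],[-0.04,0.007,0,0,0],[-0.04,0.007,0,0,0],[-0.04,0.007,0,0,0],[-0.035,0.006,0,0,0],[-0.025,0.004,0,0,0],[-0.012,0.004,0,0,0]]'|head -2 ; python3 d.py .5545 -.010 .093
python3 -m pendant '[[-0.008,0,0.005,0,0]]'|head -2 ;python3 o.py|tail -1; python3 d.py .5545 -.010 .093
```

```text
time: 13.3
ee_pos: [0.5511, -0.0111, 0.2319]
t 13.3 pos [ 0.5511 -0.0111  0.2319] shift [0.0069 0.0079 0.1386] twist 0.007 F [-0.3 -0.  -0.8] w 0.998 tilt [-0.04  -0.032 -0.999]
time: 13.4
ee_pos: [0.5499, -0.0201, 0.2267]
13.55 [ 0.549  -0.0183  0.2263] [-0.0417 -0.031  -0.9986] [ 0.3914  0.3888 -0.5466  1.7989  0.2563  1.0666 -0.4225]
t 13.6 pos [ 0.5494 -0.0175  0.2268] shift [0.0131 0.0085 0.1331] twist 0.009 F [-0.4  0.7  1.2] w 0.999 tilt [-0.041 -0.031 -0.999]
```

```bash
python3 -m pendant '[[0.006,0.005,0.005,0.01,0],[0.005,0.003,0.01,0,0],[0,0,0.01,0,0],[0,0,0.01,0,0],[0,0,0.01,0,0],[0,0,0.01,0,0],[0,0,0.01,0,0],[0,0,0.01,0,0],[0,0,0.005,0,0]]'|head -2 ;python3 o.py|tail -1; python3 d.py .5545 -.010 .093
```

```text
time: 14.5
ee_pos: [0.556, -0.0039, 0.1386]
14.65 [ 0.5565 -0.0036  0.1396] [-0.0403 -0.0287 -0.9988] [ 0.3282  0.5073 -0.5097  1.8536  0.335   0.9094 -0.5145]
t 14.7 pos [ 0.5569 -0.0036  0.1401] shift [-0.0051  0.0003  0.0474] twist 0.007 F [-0.6 -0.7 -0. ] w 1.003 tilt [-0.039 -0.029 -0.999]
```

```bash
python3 -m pendant '[[-0.005,0.002,0.01,0.007,0],[0,0,0.01,0,0],[0,0,0.01,0,0],[0,0,0.01,0,0],[0,0,0.005,0,0]]'|head -2 ;python3 o.py|tail -1; python3 d.py .5545 -.010 .093
```

```text
time: 15.2
ee_pos: [0.5576, -0.0111, 0.0932]
15.35 [ 0.558  -0.0109  0.0941] [-0.035 -0.029 -0.999] [ 0.3126  0.5689 -0.4759  1.8799  0.3797  0.8209 -0.5474]
t 15.4 pos [ 0.5584 -0.0108  0.0946] shift [ 0.0002 -0.0039  0.0017] twist -0.001 F [-0.5  0.1  0.4] w 0.997 tilt [-0.034 -0.029 -0.999]
```

```bash
python3 -m pendant '[[0,-0.004,0.001,0,0],[0,0,0,0,0.6],[0,0,0,0,1],[0,0,0,0,1],[0,0,0,0,1],[0,0,0,0,1],[0,0,0,0,1],[0,0,0,0,1],[0,0,0,0,1],[0,0,0,0,1]]' 60|head -2;  python3 d.py .5545 -.010 .093
python3 -m pendant '[[0,0,-0.01,0,1],[0,0,-0.015,0,1],[0,0,-0.015,0,1],[0,0,-0.015,0,1],[0,0,-0.015,0,1],[0,0,-0.015,0,1],[0,0,-0.015,0,1],[0,0,-0.015,0,1],[0,0,-0.015,0,1],[0,0,-0.01,0,1]]'; python3 o.py|tail -1; python3 d.py .478 .274 .23
```

```text
time: 16.4
ee_pos: [0.5557, -0.0099, 0.0956]
t 16.4 pos [ 0.5557 -0.0099  0.0956] shift [-0.0003 -0.0011  0.0026] twist -0.001 F [ 0.2  0.7 -0.7] w 0.542 tilt [-0.03  -0.029 -0.999]
time: 17.4
ee_pos: [0.558, -0.0046, 0.2482]
ee_rot: [0.765, 0.643, -0.021, 0.001]
wrist_force: [0.2, 0.3, -2.4]
grip_width: 0.547
17.55 [ 0.5579 -0.0048  0.2469] [-0.0314 -0.0292 -0.9991] [ 0.3749  0.3771 -0.556   1.7641  0.2468  1.1017 -0.4426]
t 17.6 pos [ 0.5574 -0.005   0.246 ] shift [ 0.2616 -0.1258  0.0104] twist 0.0 F [ 0.  -0.2 -2.3] w 0.543 tilt [-0.033 -0.029 -0.999]
```

```bash
python3 -m pendant '[[0.007,-0.003,0,0,1],[0.013,-0.006,0,0,1],[0.013,-0.006,0,0,1],[0.013,-0.006,0,0,1],[0.013,-0.006,0,0,1],[0.013,-0.006,0,0,1],[0.013,-0.006,0,0,1],[0.013,-0.006,0,0,1],[0.013,-0.006,0,0,1],[0.013,-0.006,0,0,1]]' | head -2;  python3 d.py .478 .274 .23
python3 -m pendant '[[0.013,-0.006,0,0,1],[0.013,-0.006,0,0,1],[0.013,-0.006,0,0,1],[0.013,-0.006,0,0,1],[0.013,-0.006,0,0,1],[0.013,-0.006,0,0,1],[0.013,-0.006,0,0,1],[0.013,-0.006,0,0,1],[0.013,-0.006,0,0,1],[0.007,-0.004,0,0,1]]' |head -2; python3 o.py|tail -1; python3 d.py .478 .274 .093
```

```text
time: 18.6
ee_pos: [0.5169, 0.1389, 0.2401]
t 18.6 pos [0.5169 0.1389 0.2401] shift [ 0.1268 -0.0611  0.0078] twist 0.002 F [-0.1  0.2 -2.7] w 0.545 tilt [-0.039 -0.028 -0.999]
time: 19.6
ee_pos: [0.4764, 0.284, 0.2381]
19.75 [0.4769 0.2826 0.238 ] [-0.0383 -0.0284 -0.9989] [-0.0819  0.4128 -0.6565  1.7655  0.2739  1.1066 -1.0039]
t 19.8 pos [0.4773 0.2817 0.238 ] shift [-0.0024  0.0067  0.145 ] twist 0.002 F [-0.9 -1.  -2.5] w 0.543 tilt [-0.038 -0.029 -0.999]
```

```bash
python3 -m pendant '[[-0.002,0.006,0.01,0,1],[0,0,0.015,0,1],[0,0,0.015,0,1],[0,0,0.015,0,1],[0,0,0.015,0,1],[0,0,0.015,0,1],[0,0,0.015,0,1],[0,0,0.015,0,1],[0,0,0.01,0,1],[0,0,0.005,0,1]]' |head -2; python3 o.py|tail -1; python3 d.py .478 .274 .093
```

```text
time: 20.8
ee_pos: [0.4796, 0.263, 0.0932]
20.95 [0.4803 0.2641 0.0942] [-0.0424 -0.0341 -0.9985] [-0.1316  0.5857 -0.5644  1.8855  0.4101  0.8454 -1.1005]
t 21.0 pos [0.4802 0.2641 0.0942] shift [ 0.0094 -0.004   0.001 ] twist -0.012 F [-0.3 -0.4 -2.8] w 0.543 tilt [-0.042 -0.034 -0.999]
```

```bash
python3 -m pendant '[[0.006,-0.002,0.001,0,1],[0,0,0.0015,0,1],[0,0,0.0015,0,1]]' |head -4; python3 o.py|tail -1; python3 d.py .478 .274 .093
```

```text
time: 21.3
ee_pos: [0.4812, 0.2709, 0.0935]
ee_rot: [0.77, 0.638, -0.026, 0.001]
wrist_force: [-4.2, -3.4, 15.4]
21.45 [0.4812 0.2708 0.0935] [-0.0379 -0.0348 -0.9987] [-0.146   0.5901 -0.5613  1.8788  0.4148  0.8449 -1.1148]
t 21.5 pos [0.4811 0.2708 0.0935] shift [ 0.0026 -0.0037  0.0005] twist -0.013 F [-2.6 -1.1 11.7] w 0.546 tilt [-0.038 -0.035 -0.999]
```

Contact. Release, raise, return for the red tin.

```bash
python3 -m pendant '[[0,0,0,0,0.15],[0,0,0,0,0.15],[0,0,0,0,0.15],[0,0,0,0,0.15],[0,0,-0.01,0,0.15],[0,0,-0.02,0,0],[0,0,-0.03,0,0],[0,0,-0.03,0,0],[0,0,-0.02,0,0],[0,0,-0.01,0,0]]' |head -2; python3 d.py .579 -.066 .23
```

```text
time: 22.5
ee_pos: [0.485, 0.2761, 0.2189]
t 22.5 pos [0.485  0.2761 0.2189] shift [-0.3192  0.1552 -0.0032] twist -0.012 F [-0.1  0.6 -0.3] w 0.999 tilt [-0.04  -0.034 -0.999]
```

```bash
python3 -m pendant '[[-0.008,0.004,0,-0.012,0],[-0.017,0.008,0,0,0],[-0.017,0.008,0,0,0],[-0.017,0.008,0,0,0],[-0.017,0.008,0,0,0],[-0.017,0.008,0,0,0],[-0.017,0.008,0,0,0],[-0.017,0.008,0,0,0],[-0.017,0.008,0,0,0],[-0.017,0.008,0,0,0]]' | head -2;  python3 d.py .579 -.066 .23
python3 -m pendant '[[-0.017,0.008,0,0,0],[-0.017,0.008,0,0,0],[-0.017,0.008,0,0,0],[-0.017,0.008,0,0,0],[-0.017,0.008,0,0,0],[-0.017,0.008,0,0,0],[-0.017,0.008,0,0,0],[-0.017,0.008,0,0,0],[-0.01,0.005,0,0,0],[-0.006,0.004,0,0,0]]' |head -2; python3 o.py|tail -1; python3 d.py .579 -.066 .093
```

```text
time: 23.5
ee_pos: [0.5296, 0.0924, 0.215]
t 23.5 pos [0.5296 0.0924 0.215 ] shift [-0.1487  0.0741 -0.0115] twist 0.009 F [-0.3  0.1  0.5] w 1.004 tilt [-0.053 -0.038 -0.998]
time: 24.5
ee_pos: [0.5694, -0.0881, 0.2056]
24.65 [ 0.5696 -0.0867  0.206 ] [-0.0755 -0.0401 -0.9963] [ 0.4602  0.4686 -0.5158  1.7335  0.2981  1.0906 -0.3361]
t 24.7 pos [ 0.5697 -0.0859  0.2063] shift [0.027  0.0135 0.1114] twist 0.008 F [0.4 0.3 0.4] w 1.0 tilt [-0.075 -0.04  -0.996]
```

```bash
python3 -m pendant '[[0.01,0.005,0,0.008,0],[0.01,0.005,0,0,0],[0.005,0.003,0,0,0]]' | head -1;  python3 d.py .579 -.066 .093
python3 -m pendant '[[0,0,0.04,0,0],[0,0,0,0,0],[0,0,0,0,0]]' |head -1; python3 o.py|tail -1; python3 d.py .579 -.066 .093
python3 -m pendant '[[0,0,-0.01,0,0],[0,0,-0.01,0,0],[0,0,-0.01,0,0],[0,0,-0.01,0,0]]' |head -1; python3 o.py|tail -1; python3 d.py .579 -.066 .093
```

```text
time: 25.0
t 25.0 pos [ 0.5876 -0.0592  0.2045] shift [-2.400e-03  1.000e-04  1.121e-01] twist 0.002 F [ 0.4  0.5 -0.7] w 1.0 tilt [-0.074 -0.039 -0.996]
time: 25.3
25.45 [ 0.5871 -0.0568  0.1658] [-0.0701 -0.0388 -0.9968] [ 0.3937  0.5362 -0.5044  1.734   0.3335  1.0282 -0.4135]
t 25.5 pos [ 0.5872 -0.057   0.1659] shift [-0.0066 -0.002   0.0736] twist 0.007 F [0.5 0.2 1.1] w 0.996 tilt [-0.07  -0.039 -0.997]
time: 25.9
26.05 [ 0.591  -0.056   0.2105] [-0.0663 -0.0396 -0.997 ] [ 0.404   0.4905 -0.5204  1.6906  0.3041  1.1075 -0.3903]
t 26.1 pos [ 0.5905 -0.0561  0.2096] shift [-0.0058 -0.0025  0.1174] twist 0.005 F [ 0.7  0.1 -0.6] w 1.007 tilt [-0.068 -0.04  -0.997]
```

```bash
cat > q.py <<'E'
from h import *
s=observe();print(round(s["time"],2),np.round(s["ee_pos"],4),R.from_quat(s["ee_rot"]).as_matrix()[:,2].round(4))
E
python3 -m pendant '[[0,-0.02,0,0,0],[0,-0.02,0,0,0],[0,-0.02,0,0,0],[0,-0.02,0,0,0],[0,-0.02,0,0,0],[0,-0.02,0,0,0]]' | head -1;  python3 q.py
python3 -m pendant '[[0,0.02,0,0,0],[0,0.02,0,0,0],[0,0.02,0,0,0],[0,0.02,0,0,0],[0,0.02,0,0,0],[0,0.02,0,0,0]]' | head -1;  python3 q.py
python3 -m pendant '[[0,0,-0.03,0,0],[0,0,-0.03,0,0],[0,0,-0.03,0,0]]' | head -1;  python3 q.py
python3 -m pendant '[[0,0,0.03,0,0],[0,0,0.03,0,0],[0,0,0.03,0,0]]' | head -1;  python3 q.py
```

```text
time: 26.7
26.7 [ 0.4671 -0.0357  0.2127] [-0.0752 -0.0375 -0.9965]
time: 27.3
27.3 [ 0.5807 -0.0567  0.2008] [-0.0855 -0.0409 -0.9955]
time: 27.6
27.6 [ 0.5867 -0.0544  0.2842] [-0.1012 -0.0378 -0.9941]
time: 27.9
27.9 [ 0.5839 -0.0571  0.2004] [-0.0843 -0.0388 -0.9957]
```

```bash
python3 -m pendant '[[0,0,-0.015,0,0],[0,0,-0.015,0,0],[0,0,-0.015,0,0],[0,0,-0.015,0,0],[0,0,-0.015,0,0],[0,0,-0.015,0,0]]' | head -1;  python3 q.py
python3 -m pendant '[[0,0,0.03,0,0],[0,0,0.03,0,0],[0,0,0.03,0,0],[0,0,-0.005,0,0],[0,0,-0.015,0,0],[0,0,-0.015,0,0],[0,0,-0.015,0,0],[0,0,-0.015,0,0],[0,0,-0.015,0,0],[0,0,-0.01,0,0]]' | head -1;  python3 q.py
python3 -m pendant '[[0,0,0.045,0,0],[0,0,0.045,0,0],[0,0,0,0,0],[0,0,-0.015,0,0],[0,0,-0.015,0,0],[0,0,-0.015,0,0],[0,0,-0.015,0,0],[0,0,-0.015,0,0],[0,0,-0.015,0,0]]' | head -1;  python3 q.py
```

```text
time: 28.5
28.5 [ 0.5918 -0.0527  0.2996] [-0.0868 -0.0374 -0.9955]
time: 29.5
29.5 [ 0.6042 -0.0479  0.3422] [-0.0385 -0.0395 -0.9985]
time: 30.4
30.4 [ 0.6127 -0.0434  0.3805] [ 0.0011 -0.0404 -0.9992]
```

```bash
python3 o.py|tail -1; python3 d.py .579 -.066 .093
python3 -m pendant '[[-0.005,-0.004,0.015,0,0],[-0.005,-0.006,0.015,0,0],[-0.005,-0.006,0.015,0,0],[0,-0.006,0.015,0,0],[0,-0.006,0.015,0,0],[0,0,0.015,0,0],[0,0,0.015,0,0],[0,0,0.015,0,0],[0,0,0.015,0,0],[0,0,0.01,0,0]]' | head -1;  python3 o.py|tail -1; python3 d.py .579 -.066 .093
```

```text
30.55 [ 0.6132 -0.0433  0.3802] [ 0.0033 -0.0407 -0.9992] [ 0.4141  0.3589 -0.563   1.4798  0.2346  1.362  -0.334 ]
t 30.6 pos [ 0.6125 -0.0437  0.3781] shift [-0.0161 -0.0313  0.2857] twist 0.008 F [-0.9 -0.9  0.1] w 0.997 tilt [ 0.    -0.041 -0.999]
time: 31.6
31.75 [ 0.5823 -0.0601  0.232 ] [ 0.002  -0.0403 -0.9992] [ 0.4414  0.4179 -0.5376  1.7425  0.2883  1.0533 -0.3675]
t 31.8 pos [ 0.5828 -0.06    0.2328] shift [-0.001  -0.0042  0.14  ] twist 0.008 F [-0.1  0.2 -0.8] w 1.004 tilt [ 0.004 -0.04  -0.999]
```

```bash
python3 -m pendant '[[0,-0.003,0.012,0.008,0],[0,0,0.015,0,0],[0,0,0.015,0,0],[0,0,0.015,0,0],[0,0,0.015,0,0],[0,0,0.015,0,0],[0,0,0.015,0,0],[0,0,0.01,0,0],[0,0,0.008,0,0]]' | head -1;  python3 o.py|tail -1; python3 d.py .579 -.066 .093
```

```text
time: 32.7
32.85 [ 0.5813 -0.0646  0.105 ] [ 0.0068 -0.0408 -0.9991] [ 0.3912  0.5682 -0.4696  1.8445  0.3998  0.8141 -0.4665]
t 32.9 pos [ 0.5817 -0.0645  0.1057] shift [-0.0014 -0.0026  0.0127] twist -0.0 F [ 0.1 -0.5  0.5] w 0.998 tilt [ 0.008 -0.041 -0.999]
```

```bash
python3 -m pendant '[[0,-0.002,0.008,0,0],[0,0,0.006,0,0.6],[0,0,0,0,1],[0,0,0,0,1],[0,0,0,0,1],[0,0,0,0,1],[0,0,0,0,1],[0,0,0,0,1],[0,0,0,0,1],[0,0,0,0,1]]' 60|head -2;  python3 d.py .579 -.066 .093
python3 -m pendant '[[0,0,-0.01,0,1],[0,0,-0.015,0,1],[0,0,-0.015,0,1],[0,0,-0.015,0,1],[0,0,-0.015,0,1],[0,0,-0.015,0,1],[0,0,-0.015,0,1],[0,0,-0.015,0,1],[0,0,-0.015,0,1],[0,0,-0.01,0,1]]'; python3 o.py|tail -1; python3 d.py .387 .297 .23
```

```text
time: 33.9
ee_pos: [0.5814, -0.0649, 0.0931]
t 33.9 pos [ 0.5814 -0.0649  0.0931] shift [-0.0015 -0.0022  0.0001] twist -0.001 F [ 0.7 -0.2 -0.6] w 0.544 tilt [ 0.013 -0.042 -0.999]
time: 34.9
ee_pos: [0.5793, -0.0581, 0.2472]
ee_rot: [0.765, 0.643, -0.008, 0.021]
wrist_force: [-0.5, -0.5, -1.2]
grip_width: 0.547
35.05 [ 0.5792 -0.0583  0.2459] [ 0.015  -0.0424 -0.999 ] [ 0.448   0.3912 -0.5447  1.7455  0.2783  1.0611 -0.3708]
t 35.1 pos [ 0.5786 -0.0584  0.2449] shift [ 0.3175 -0.25   -0.0027] twist -0.0 F [-0.3 -1.1 -2.7] w 0.547 tilt [ 0.013 -0.042 -0.999]
```

```bash
python3 -m pendant '[[0.007,-0.005,0,0,1],[0.012,-0.009,0,0,1],[0.012,-0.009,0,0,1],[0.012,-0.009,0,0,1],[0.012,-0.009,0,0,1],[0.012,-0.009,0,0,1],[0.012,-0.009,0,0,1],[0.012,-0.009,0,0,1],[0.012,-0.009,0,0,1],[0.012,-0.009,0,0,1]]' | head -1;  python3 q.py
python3 -m pendant '[[0.012,-0.0095,0,0,1],[0.012,-0.0095,0,0,1],[0.012,-0.0095,0,0,1],[0.012,-0.0095,0,0,1],[0.012,-0.0095,0,0,1],[0.012,-0.0095,0,0,1],[0.012,-0.0095,0,0,1],[0.012,-0.0095,0,0,1],[0.012,-0.0095,0,0,1],[0.012,-0.0095,0,0,1]]' |head -1; python3 d.py .387 .297 .093
```

```text
time: 36.1
36.1 [0.5055 0.081  0.2354] [ 0.0071 -0.0411 -0.9991]
time: 37.1
t 37.1 pos [0.4253 0.2268 0.2299] shift [ 0.0679 -0.052   0.1335] twist 0.002 F [-0.   1.3 -3.1] w 0.543 tilt [ 0.011 -0.041 -0.999]
```

```bash
python3 -m pendant '[[0.013,-0.01,0,0,1],[0.013,-0.01,0,0,1],[0.013,-0.01,0,0,1],[0.013,-0.01,0,0,1],[0.007,-0.005,0.005,0,1],[0,0,0.01,0,1],[0,0,0.01,0,1],[0,0,0.015,0,1],[0,0,0.015,0,1],[0,0,0.01,0,1]]' | head -1; python3 o.py|tail -1; python3 d.py .387 .297 .093
```

```text
time: 38.1
38.25 [0.3879 0.2946 0.1586] [ 0.0137 -0.0408 -0.9991] [-0.1642  0.3972 -0.6933  2.0131  0.3789  0.8742 -1.244 ]
t 38.3 pos [0.3883 0.2953 0.1594] shift [ 0.0039 -0.003   0.0663] twist 0.003 F [ 0.6  0.7 -2.3] w 0.543 tilt [ 0.015 -0.04  -0.999]
```

```bash
python3 -m pendant '[[0.003,-0.002,0.01,0,1],[0,0,0.012,0,1],[0,0,0.012,0,1],[0,0,0.01,0,1],[0,0,0.007,0,1],[0,0,0.005,0,1],[0,0,0.003,0,1]]' | head -1; python3 o.py|tail -1; python3 d.py .387 .297 .093
```

```text
time: 39.0
39.15 [0.389  0.2973 0.0972] [ 0.0181 -0.0378 -0.9991] [-0.2296  0.4937 -0.6288  2.0525  0.4806  0.7534 -1.3375]
t 39.2 pos [0.3891 0.2975 0.0974] shift [-0.0007 -0.0021  0.0044] twist 0.002 F [ 0.7  0.4 -1.6] w 0.541 tilt [ 0.019 -0.037 -0.999]
```

```bash
python3 -m pendant '[[0,0,0.003,0,1],[0,0,0.002,0,1],[0,0,0.0015,0,1]]' | head -4; python3 o.py|tail -1; python3 d.py .387 .297 .091
```

```text
time: 39.5
ee_pos: [0.3901, 0.2978, 0.0916]
ee_rot: [0.765, 0.644, -0.004, 0.021]
wrist_force: [0.3, 0.3, -1.7]
39.65 [0.3899 0.2977 0.0916] [ 0.0205 -0.0363 -0.9991] [-0.2361  0.5025 -0.621   2.0553  0.4916  0.7405 -1.3467]
t 39.7 pos [0.39   0.2977 0.0916] shift [-0.0012 -0.0028  0.0006] twist 0.002 F [-0.4  0.7 -1.7] w 0.545 tilt [ 0.021 -0.036 -0.999]
```

```bash
python3 -m pendant '[[0,0,0.0015,0,1],[0,0,0.001,0,1]]' | head -4; python3 q.py
python3 -m pendant '[[0,0,0,0,0.15],[0,0,0,0,0.15],[0,0,0,0,0.15],[0,0,0,0,0.15],[0,0,-0.01,0,0.15],[0,0,-0.02,0,0],[0,0,-0.03,0,0],[0,0,-0.03,0,0],[0,0,-0.03,0,0],[0,0,-0.01,0,0]]' |head -2; python3 d.py .611 -.02 .23
```

```text
time: 39.9
ee_pos: [0.3904, 0.2988, 0.0911]
ee_rot: [0.765, 0.644, -0.003, 0.021]
wrist_force: [-3.1, -2.1, 11.8]
39.9 [0.3904 0.2988 0.0911] [ 0.0222 -0.0357 -0.9991]
time: 40.9
ee_pos: [0.3863, 0.3039, 0.2272]
t 40.9 pos [0.3863 0.3039 0.2272] shift [-0.2814  0.2757  0.0134] twist 0.004 F [0.8 0.2 0.4] w 1.001 tilt [ 0.02  -0.036 -0.999]
```

```bash
python3 -m pendant '[[-0.008,0.008,-0.003,0.004,0],[-0.014,0.014,0,0,0],[-0.014,0.014,0,0,0],[-0.014,0.014,0,0,0],[-0.014,0.014,0,0,0],[-0.014,0.014,0,0,0],[-0.014,0.014,0,0,0],[-0.014,0.014,0,0,0],[-0.014,0.014,0,0,0],[-0.014,0.014,0,0,0]]' | head -1;  python3 q.py
python3 -m pendant '[[-0.014,0.014,0,0,0],[-0.014,0.014,0,0,0],[-0.014,0.014,0,0,0],[-0.014,0.014,0,0,0],[-0.014,0.014,0,0,0],[-0.014,0.014,0,0,0],[-0.014,0.014,0,0,0],[-0.012,0.012,0,0,0],[-0.006,0.006,0,0,0]]' |head -1; python3 o.py|tail -1;python3 d.py .611 -.02 .15
python3 - <<'E'
from h import *
snap("top","t3.png");snap("wrist","w3.png")
im=cv2.imread("pics/t3.png")
for t in("tin_green","tin_white","tin_red"):
    print(t,[(round(q["score"],2),np.round(q["point"]),at("top",q["point"],0)[:2].round(4)) for q in landmark_of("top",t)])
a=cv2.resize(im[120:250,110:390],(800,371),interpolation=2)
cv2.imwrite("pics/t3c.png",a)
E
```

```text
time: 41.9
41.9 [0.4968 0.1348 0.2319] [ 0.0089 -0.0421 -0.9991]
time: 42.8
42.95 [ 0.5887 -0.0172  0.2268] [-0.012  -0.0468 -0.9988] [ 0.3749  0.4439 -0.5583  1.725   0.3131  1.0734 -0.4784]
t 43.0 pos [ 0.5886 -0.0162  0.2271] shift [0.004  0.023  0.0769] twist -0.007 F [0.2 0.2 0.1] w 1.002 tilt [-0.012 -0.047 -0.999]
tin_green [(0.61, array([151., 192.]), array([0.5561, 0.3346]))]
tin_white [(0.98, array([181., 228.]), array([0.4816, 0.2684]))]
tin_red [(0.68, array([167., 275.]), array([0.3872, 0.2909]))]
```

View pics/w3.png

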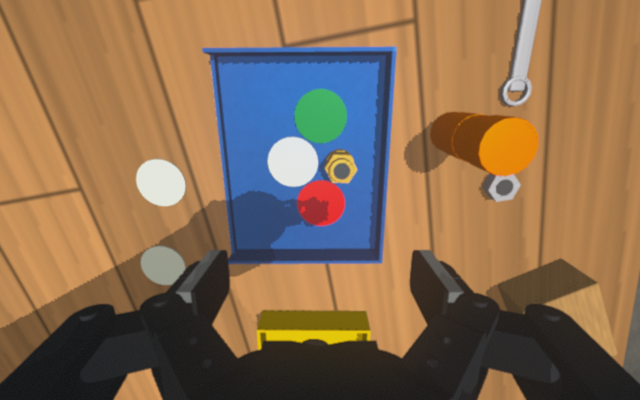

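View pics/t3c.png

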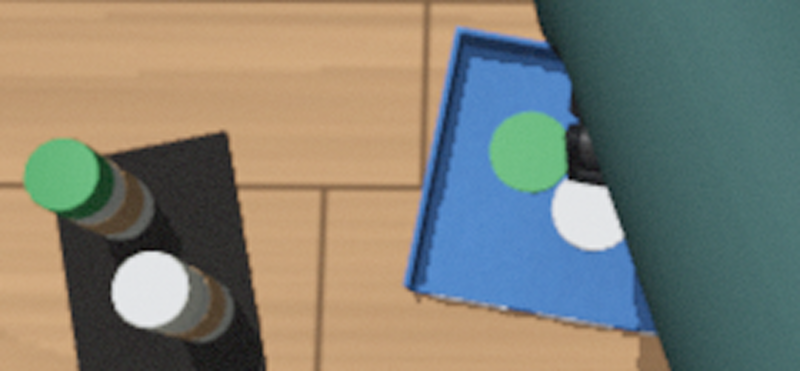

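All three tins stand on the mat. In the wrist picture the spots are at green (321,115), white (293,161) and red (320,203), and the fitting is at (341,170). Next the hexagon's orientation.

Run:
```python
from h import *
im=cv2.imread("pics/w3.png")
for n,px,z in(("g",(321,115.5),.006),("w",(293,161.5),.006),("r",(321,203.5),.006),("F",(342.5,171),.048)):print(n,at("wrist",px,z))
cv2.imwrite("pics/w3c.png",cv2.resize(im[140:195,310:375],None,fx=10,fy=10,interpolation=2))
```

```text
g [0.60073084 0.03945454 0.006     ]
w [ 0.55847949 -0.00663463  0.006     ]
r [ 0.58187951 -0.06482104  0.006     ]
F [ 0.6133753  -0.01834187  0.048     ]
```

View pics/w3c.png

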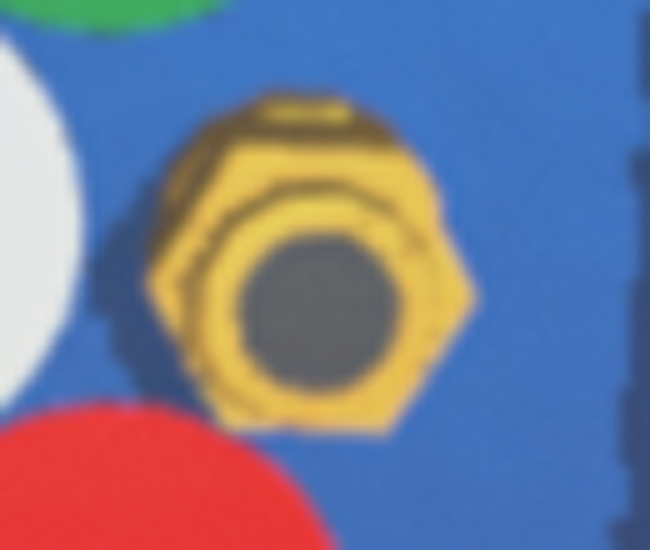

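```bash
python3 -m pendant '[[0.001,0.006,0,-0.1,0.4],[0.001,0.006,0,-0.1,0.4],[0,0.006,0,-0.1,0.4],[0,0.005,0,-0.1,0.4],[0,0,0.005,-0.1,0.4],[0,0,0.01,-0.02,0.4],[0,0,0.01,0,0.4],[0,0,0.015,0,0.4],[0,0,0.015,0,0.4],[0,0,0.01,0,0.4]]' | head -1; python3 o.py|tail -1;python3 d.py .612 -.018 .019 110
python3 - <<'E'
from h import *
im=snap("wrist","w4.png")
print(at("wrist",search_frame("wrist","fitting")[0]["point"],.035))
E
```

```text
time: 44.25
44.4 [ 0.6118 -0.0143  0.161 ] [-0.0067 -0.0483 -0.9988] [ 0.4035  0.5787 -0.6279  1.723   0.4504  0.9957 -0.0428]
t 44.45 pos [ 0.6124 -0.0141  0.162 ] shift [0.0027 0.0014 0.143 ] twist 0.014 F [-0.7  0.5  0.6] w 0.601 tilt [-0.005 -0.048 -0.999]Traceback (most recent call last):
  File "<stdin>", line 3, in <module>
IndexError: list index out of range
```

View pics/w4.png

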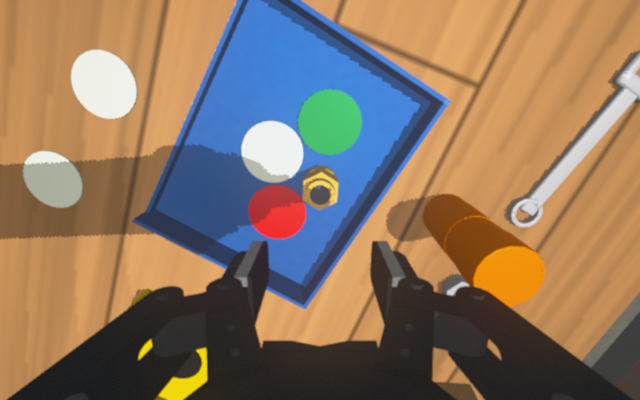

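The hexagon's corners now point up and down in the picture and its flats face the jaws. The fitting's neck is at (320,193).

```bash
python3 - <<'E'
from h import *
for n,px,z in(("g",(330.5,121.5),.006),("w",(272,151.5),.006),("r",(277.5,212),.006),("F",(320.5,194),.048)):print(n,at("wrist",px,z))
E
python3 d.py .613 -.016 .019 110
python3 -m pendant '[[0.001,0.001,0.01,0.01,0.4],[0,0,0.015,0,0.4],[0,0,0.015,0,0.4],[0,0,0.015,0,0.4],[0,0,0.015,0,0.4],[0,0,0.01,0,0.4],[0,0,0.005,0,0.4]]' | head -1; python3 o.py|tail -1;python3 d.py .613 -.017 .019 110
```

```text
g [0.60065375 0.04045234 0.006     ]
w [ 0.55785809 -0.00597454  0.006     ]
r [ 0.58243122 -0.06371967  0.006     ]
F [ 0.61310746 -0.01700013  0.048     ]
t 44.55 pos [ 0.613  -0.014   0.1629] shift [0.0045 0.0023 0.1438] twist 0.013 F [-0.3  0.2  0.5] w 0.606 tilt [-0.003 -0.048 -0.999]
time: 45.25
45.4 [ 0.6143 -0.017   0.0726] [-6.000e-04 -4.850e-02 -9.988e-01] [ 0.3582  0.6883 -0.561   1.77    0.5376  0.8448 -0.1218]
t 45.45 pos [ 0.6148 -0.017   0.0732] shift [ 0.003  -0.0008  0.0542] twist 0.002 F [-0.2 -0.2  1.2] w 0.601 tilt [ 0.001 -0.049 -0.999]
```

```bash
python3 -m pendant '[[0.003,-0.001,0.01,0,0.4],[0,0,0.015,0,0.4],[0,0,0.012,0,0.4],[0,0,0.007,0,0.4],[0,0,0.005,0,0.4]]' | head -4; python3 o.py|tail -1;python3 d.py .613 -.018 .019 110
```

```text
time: 45.95
ee_pos: [0.6143, -0.0167, 0.0223]
ee_rot: [0.573, 0.819, -0.019, 0.016]
wrist_force: [0.3, -0.7, 0.4]
46.1 [ 0.6145 -0.0166  0.0229] [ 0.0051 -0.0486 -0.9988] [ 0.3264  0.7534 -0.5168  1.7877  0.5908  0.7597 -0.1678]
t 46.15 pos [ 0.6148 -0.0165  0.0235] shift [-0.0005 -0.0022  0.0045] twist 0.002 F [ 0.4 -0.5  0.8] w 0.6 tilt [ 0.006 -0.049 -0.999]
```

```bash
python3 -m pendant '[[0,-0.002,0.004,0,0.4],[0,0,0.001,0,0.6],[0,0,0,0,1],[0,0,0,0,1],[0,0,0,0,1],[0,0,0,0,1],[0,0,0,0,1],[0,0,0,0,1]]' 60|head -4; python3 d.py .613 -.018 .019 110
python3 -m pendant '[[0,0,-0.01,0,1],[0,0,-0.015,0,1],[0,0,-0.015,0,1],[0,0,-0.015,0,1],[0,0,-0.015,0,1],[0,0,-0.015,0,1],[0,0,-0.01,0,1]]'; python3 o.py|tail -1; python3 d.py .527 -.3005 .12 110
```

```text
time: 46.95
ee_pos: [0.6137, -0.0175, 0.0196]
ee_rot: [0.573, 0.819, -0.017, 0.017]
wrist_force: [0.0, 0.2, -0.5]
t 46.95 pos [ 0.6137 -0.0175  0.0196] shift [-0.0001 -0.0008  0.0006] twist 0.002 F [ 0.   0.2 -0.5] w 0.399 tilt [ 0.009 -0.049 -0.999]
time: 47.65
ee_pos: [0.6125, -0.0124, 0.1228]
ee_rot: [0.573, 0.819, -0.018, 0.017]
wrist_force: [0.0, -0.0, -1.6]
grip_width: 0.395
47.8 [ 0.6123 -0.0126  0.1216] [ 0.0079 -0.0489 -0.9988] [ 0.3811  0.6191 -0.5996  1.7588  0.4928  0.9114 -0.0934]
t 47.85 pos [ 0.6117 -0.0128  0.1205] shift [-0.2407 -0.1782  0.0141] twist 0.002 F [ 0.5  0.5 -2.7] w 0.396 tilt [ 0.006 -0.049 -0.999]
```

```bash
python3 -m pendant '[[-0.007,-0.005,-0.003,0,1],[-0.012,-0.009,0,0,1],[-0.012,-0.009,0,0,1],[-0.012,-0.009,0,0,1],[-0.012,-0.009,0,0,1],[-0.012,-0.009,0,0,1],[-0.012,-0.009,0,0,1],[-0.012,-0.009,0,0,1],[-0.012,-0.009,0,0,1],[-0.012,-0.009,0,0,1]]' | head -1;  python3 q.py
python3 -m pendant '[[-0.012,-0.009,0,0,1],[-0.012,-0.009,0,0,1],[-0.012,-0.009,0,0,1],[-0.012,-0.009,0,0,1],[-0.012,-0.009,0,0,1],[-0.012,-0.009,0,0,1],[-0.012,-0.009,0,0,1],[-0.012,-0.009,0,0,1],[-0.012,-0.009,0,0,1],[-0.006,-0.004,0,0,1]]' |head -1; python3 o.py|tail -1; python3 d.py .527 -.3005 .09 110
python3 - <<'E'
from h import *
im=snap("wrist","w5.png")
m=cv2.inRange(cv2.cvtColor(im,cv2.COLOR_RGB2HSV),(0,0,0),(179,255,40))[0:260]
E
```

```text
time: 48.85
48.85 [ 0.564  -0.1632  0.1275] [-7.000e-04 -4.930e-02 -9.988e-01]
time: 49.85
50.0 [ 0.5194 -0.3111  0.1348] [-3.000e-04 -4.890e-02 -9.988e-01] [ 0.8989  0.5774 -0.5851  1.7823  0.4569  0.8954  0.4492]
t 50.05 pos [ 0.5198 -0.3102  0.1348] shift [0.0086 0.0108 0.0443] twist 0.001 F [ 0.4 -0.8 -2.8] w 0.395 tilt [-0.    -0.049 -0.999]
```

View pics/w5.png

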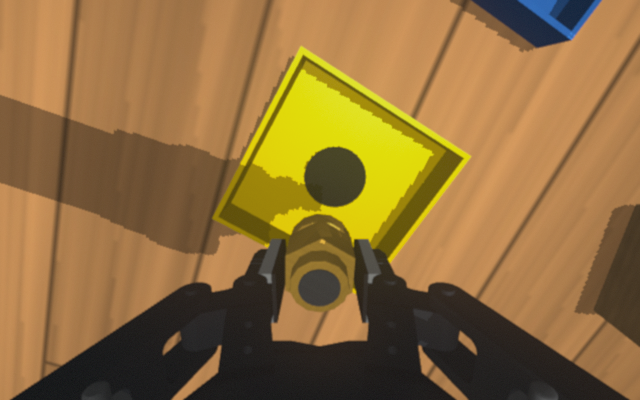

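The fitting hangs straight between the pads at (320,265), and the black disc is at (335,177) in the tray.

```bash
python3 - <<'E'
from h import *
print(at("wrist",(335,176.5),.006))
E
python3 d.py .528 -.3 .0216 110
```

```text
[ 0.52844218 -0.29681337  0.006     ]
t 50.1 pos [ 0.52   -0.3097  0.1349] shift [0.0115 0.0127 0.1127] twist 0.002 F [ 0.6  0.7 -1. ] w 0.397 tilt [ 0.    -0.048 -0.999]
```

```bash
python3 -m pendant '[[0.006,0.006,0,0,1],[0.005,0.006,0.01,0,1],[0,0,0.015,0,1],[0,0,0.015,0,1],[0,0,0.015,0,1],[0,0,0.015,0,1],[0,0,0.01,0,1],[0,0,0.005,0,1]]' |head -1; python3 o.py|tail -1; python3 d.py .528 -.299 .0216 110
```

```text
time: 50.9
51.05 [ 0.5293 -0.2941  0.0418] [-1.000e-04 -4.650e-02 -9.989e-01] [ 0.8118  0.7031 -0.5125  1.821   0.5551  0.745   0.3425]
t 51.1 pos [ 0.5298 -0.2942  0.0425] shift [-0.0029 -0.003   0.0211] twist 0.009 F [ 0.1 -1.4 -1.7] w 0.399 tilt [ 0.001 -0.047 -0.999]
```

```bash
python3 -m pendant '[[-0.003,-0.003,0.005,0.009,1],[0,0,0.006,0,1],[0,0,0.004,0,1],[0,0,0.002,0,1]]' |head -4; python3 o.py|tail -1; python3 d.py .528 -.299 .0216 110
```

```text
time: 51.5
ee_pos: [0.5294, -0.3006, 0.0269]
ee_rot: [0.574, 0.818, -0.019, 0.016]
wrist_force: [-0.5, -0.1, -2.1]
51.65 [ 0.5296 -0.3003  0.0271] [ 0.0052 -0.0495 -0.9988] [ 0.8071  0.7243 -0.4944  1.8213  0.5712  0.7159  0.3279]
t 51.7 pos [ 0.5297 -0.3003  0.0273] shift [ 0.0021 -0.0011  0.0056] twist -0.002 F [ 0.  -0.3 -1.9] w 0.397 tilt [ 0.006 -0.05  -0.999]
```

```bash
python3 -m pendant '[[0.001,-0.001,0.003,0,1],[0,0,0.002,0,1],[0,0,0.0015,0,1]]' |head -4; python3 o.py|tail -1; python3 d.py .528 -.299 .0216 110
```

```text
time: 52.0
ee_pos: [0.529, -0.3, 0.0215]
ee_rot: [0.574, 0.818, -0.019, 0.017]
wrist_force: [-4.7, 2.0, 14.7]
52.15 [ 0.529  -0.3     0.0216] [ 0.0065 -0.0505 -0.9987] [ 0.8031  0.7307 -0.4884  1.8254  0.5784  0.704   0.3214]
t 52.2 pos [ 0.529  -0.3     0.0216] shift [ 0.0013 -0.0006 -0.0001] twist -0.001 F [-2.8  0.2  5.3] w 0.401 tilt [ 0.007 -0.05  -0.999]
```

```bash
python3 -m pendant '[[0,0,0,0,0.35],[0,0,0,0,0.3],[0,0,0,0,0.3],[0,0,-0.005,0,0.3],[0,0,-0.01,0,0.3],[0,0,-0.015,0,0.3],[0,0,-0.015,0,0.3],[0,0,-0.015,0,0.3],[0,0,-0.02,0,0.3],[0,0,-0.02,0,0.3]]'|head -4
python3 -m pendant '[[0,0,-0.02,0.1,0],[0,0,-0.02,0.1,0],[0,0,-0.02,0.1,0],[0,0,-0.02,0.1,0],[0,0,-0.02,0.12,0],[0,0,-0.01,0,0]]'|head -1; python3 o.py|tail -1; python3 d.py .3885 .297 .24
python3 - <<'E'
from h import *
im=snap("top","t6.png")
cv2.imwrite("pics/t6c.png",cv2.resize(cv2.cvtColor(im,cv2.COLOR_RGB2BGR)[100:300,100:520],(798,380)))
print([(round(q["score"],2),np.round(q["point"]),at("top",q["point"],.006)[:2].round(4)) for q in landmark_of("top","fitting")])
E
```

```text
time: 53.2
ee_pos: [0.5283, -0.2943, 0.1284]
ee_rot: [0.574, 0.819, -0.018, 0.017]
wrist_force: [-0.1, -0.8, -0.1]
time: 53.8
53.95 [ 0.5277 -0.2876  0.2512] [ 0.0148 -0.0532 -0.9985] [ 0.8331  0.4064 -0.5328  1.7098  0.2842  1.0619  0.0151]
t 54.0 pos [ 0.5271 -0.2876  0.25  ] shift [ 0.548  -0.2454 -0.0223] twist -0.016 F [-0.7  0.2 -0.6] w 0.998 tilt [ 0.013 -0.052 -0.999]
[(0.88, array([460., 207.]), array([ 0.5285, -0.3019]))]
```

View pics/t6c.png

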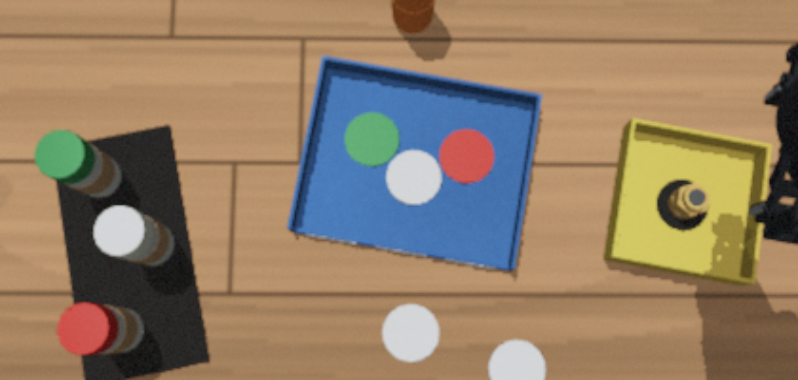

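The fitting stands upright on the black disc at (685,203), all three tins are on the mat and every spot is bare. I can measure the spots in this picture.

```bash
cat > sp.py <<'E'
from h import *
im=cv2.imread("pics/t6.png")
h=cv2.cvtColor(im,cv2.COLOR_BGR2HSV)[150:225,265:375]
def spots(h,off,cam):
  for nm,lo,hi in [("green",(45,110,60),(80,255,255)),("red",(0,150,100),(8,255,255)),("white",(0,0,150),(179,60,255))]:
    m=cv2.inRange(h,lo,hi);n,l,st,ce=cv2.connectedComponentsWithStats(m)
    for i in range(1,n):
        if st[i,4]>200: print(nm,st[i],at(cam,ce[i]+off,.006)[:2].round(4))
spots(h,[265,150],"top")
E
python3 sp.py
python3 -m pendant '[[0.01,-0.005,0,-0.01,0],[0.022,-0.01,0,0,0],[0.025,-0.011,0,0,0],[0.025,-0.011,0,0,0],[0.025,-0.011,0,0,0],[0.025,-0.011,0,0,0],[0.025,-0.011,0,0,0],[0.025,-0.011,0,0,0],[0.025,-0.011,0,0,0],[0.025,-0.011,0,0,0]]' | head -1;  python3 q.py
python3 -m pendant '[[0.025,-0.011,0,0,0],[0.025,-0.011,0,0,0],[0.025,-0.011,0,0,0],[0.025,-0.011,0,0,0],[0.025,-0.011,0,0,0],[0.025,-0.011,0,0,0],[0.025,-0.011,0,0,0],[0.025,-0.011,0,0,0],[0.02,-0.01,0,0,0],[0.015,-0.007,0,0,0]]' | head -1; python3 d.py .3885 .297 .24
```

```text
green [ 21  10  24  27 398] [0.5969 0.0315]
red [ 67  19  27  27 561] [ 0.5789 -0.0663]
white [ 38  29  30  29 680] [ 0.5554 -0.0087]
time: 55.1
55.1 [ 0.4553 -0.0292  0.2265] [-0.0059 -0.0424 -0.9991]
time: 56.1
t 56.1 pos [0.3743 0.2333 0.2093] shift [ 0.0636  0.0039 -0.0338] twist 0.02 F [-0.2 -0.5  0.5] w 1.001 tilt [-0.021 -0.045 -0.999]
```

```bash
python3 -m pendant '[[0.01,0.001,-0.003,0.02,0],[0.015,0.001,-0.003,0,0],[0.015,0.001,-0.003,0,0],[0.012,0,0,0,0],[0.006,0,0,0,0]]' | head -1; python3 o.py|tail -1; python3 d.py .3895 .2975 .092
python3 - <<'E'
from h import *
snap("wrist","w7.png")
E
```

```text
time: 56.6
56.75 [0.3803 0.2932 0.2121] [-0.0282 -0.0485 -0.9984] [-0.0382  0.3594 -0.8347  1.9502  0.323   1.0252 -1.1892]
t 56.8 pos [0.3805 0.2928 0.2122] shift [0.0125 0.0105 0.1195] twist 0.01 F [-0.   0.3 -0. ] w 0.997 tilt [-0.028 -0.049 -0.998]
```

View pics/w7.png

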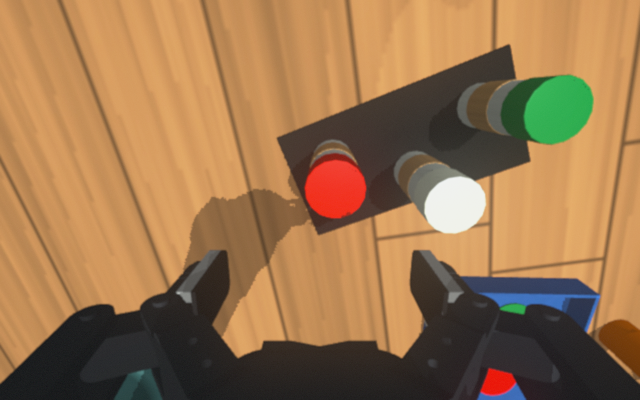

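The lids from here: red (335,187), white (455,204) and green (558,109).

```bash
python3 - <<'E'
from h import *
for px in((335,187.5),(455,204.5),(558,109)):print(at("wrist",px,.124))
E
python3 -m pendant '[[0.004,0.005,0.01,0.01,0],[0.003,0.004,0.015,0,0],[0,0,0.015,0,0],[0,0,0.015,0,0],[0,0,0.015,0,0],[0,0,0.01,0,0]]' | head -1; python3 o.py|tail -1; python3 d.py .390 .2975 .092
```

```text
[0.3928643  0.30097524 0.124     ]
[0.48304638 0.27250372 0.124     ]
[0.55518242 0.3328671  0.124     ]
time: 57.45
57.6 [0.3913 0.2918 0.126 ] [-0.0266 -0.0499 -0.9984] [-0.1168  0.4944 -0.7458  2.0047  0.4552  0.871  -1.3033]
t 57.65 pos [0.3917 0.2923 0.1268] shift [ 0.0066 -0.0021  0.0345] twist -0.006 F [-0.3 -0.4  0.2] w 1.001 tilt [-0.025 -0.049 -0.998]
```

```bash
python3 -m pendant '[[0.006,-0.001,0.01,-0.006,0],[0.002,0,0.012,0,0],[0,0,0.008,0,0],[0,0,0.005,0,0]]' | head -1; python3 o.py|tail -1; python3 d.py .391 .299 .092
```

```text
time: 58.05
58.2 [0.3928 0.3006 0.0912] [-0.021  -0.0461 -0.9987] [-0.1675  0.5536 -0.7044  2.0142  0.5156  0.8078 -1.3576]
t 58.25 pos [0.3931 0.3008 0.0916] shift [-0.0021 -0.0017 -0.0003] twist -0.0 F [-0.5 -0.6 -1.2] w 1.002 tilt [-0.02  -0.046 -0.999]
```

```bash
python3 -m pendant '[[-0.001,-0.001,0,0,0.6],[0,0,0,0,1],[0,0,0,0,1],[0,0,0,0,1],[0,0,0,0,1],[0,0,0,0,1],[0,0,0,0,1],[0,0,0,0,1]]' 60|head -2;  python3 d.py .391 .299 .092
python3 -m pendant '[[0,0,-0.01,0,1],[0,0,-0.015,0,1],[0,0,-0.015,0,1],[0,0,-0.015,0,1],[0,0,-0.015,0,1],[0,0,-0.015,0,1],[0,0,-0.015,0,1],[0,0,-0.015,0,1],[0,0,-0.015,0,1],[0,0,-0.01,0,1]]'; python3 o.py|tail -1; python3 d.py .580 -.0655 .25
```

```text
time: 59.05
ee_pos: [0.3926, 0.3, 0.0929]
t 59.05 pos [0.3926 0.3    0.0929] shift [-0.0012 -0.0014  0.001 ] twist -0.001 F [ 0.   1.3 -1.3] w 0.545 tilt [-0.018 -0.045 -0.999]
time: 60.05
ee_pos: [0.3937, 0.3076, 0.247]
ee_rot: [0.765, 0.644, -0.02, 0.012]
wrist_force: [0.5, -0.6, -1.9]
grip_width: 0.544
60.2 [0.3938 0.3073 0.2457] [-0.0159 -0.0438 -0.9989] [-0.0412  0.344  -0.8439  1.8808  0.3067  1.0921 -1.1828]
t 60.25 pos [0.3935 0.3068 0.2448] shift [-0.335   0.2472  0.0083] twist 0.002 F [ 0.1 -1.  -2.2] w 0.541 tilt [-0.017 -0.045 -0.999]
```

```bash
python3 -m pendant '[[-0.007,0.005,0,0,1],[-0.014,0.01,0,0,1],[-0.014,0.01,0,0,1],[-0.014,0.01,0,0,1],[-0.014,0.01,0,0,1],[-0.014,0.01,0,0,1],[-0.014,0.01,0,0,1],[-0.014,0.01,0,0,1],[-0.014,0.01,0,0,1],[-0.014,0.01,0,0,1]]' | head -1;  python3 q.py
python3 -m pendant '[[-0.014,0.01,0,0,1],[-0.014,0.01,0,0,1],[-0.014,0.01,0,0,1],[-0.014,0.01,0,0,1],[-0.014,0.01,0,0,1],[-0.014,0.01,0,0,1],[-0.014,0.01,0,0,1],[-0.014,0.01,0,0,1],[-0.014,0.01,0,0,1],[-0.01,0.008,0,0,1]]' |head -1; python3 o.py|tail -1; python3 d.py .580 -.0655 .25
```

```text
time: 61.25
61.25 [0.463  0.1476 0.2416] [-0.0349 -0.0514 -0.9981]
time: 62.25
62.4 [ 0.5341 -0.0181  0.2373] [-0.0548 -0.053  -0.9971] [ 0.4925  0.3893 -0.6884  1.8074  0.3207  1.1136 -0.4934]
t 62.45 pos [ 0.5339 -0.0169  0.2375] shift [-0.0408  0.0531 -0.0124] twist 0.003 F [ 0.1 -0.1 -2. ] w 0.544 tilt [-0.054 -0.053 -0.997]
```

```bash
python3 -m pendant '[[-0.01,0.012,-0.005,0,1],[-0.01,0.014,-0.008,0,1],[-0.01,0.014,-0.01,0,1],[-0.006,0.008,-0.01,0,1],[0,0,-0.01,0,1],[0,0,-0.005,0,1],[0,0,0.03,0,1],[0,0,0.03,0,1],[0,0,0,0,1]]' | head -1; python3 o.py|tail -1; python3 d.py .580 -.0655 .25
python3 -m pendant '[[0,0,-0.01,0,1],[0,0,-0.012,0,1],[0,0,-0.012,0,1],[0,0,-0.01,0,1],[0,0,-0.005,0,1]]' | head -1; python3 o.py|tail -1; python3 d.py .580 -.0655 .25
```

```text
time: 63.35
63.5 [ 0.5815 -0.0576  0.235 ] [-0.0404 -0.0536 -0.9977] [ 0.5079  0.4646 -0.6566  1.7053  0.3618  1.1325 -0.4288]
t 63.55 pos [ 0.5818 -0.0577  0.2353] shift [-0.0088 -0.001  -0.0142] twist 0.013 F [ 0.3  0.2 -2. ] w 0.545 tilt [-0.04  -0.054 -0.998]
time: 64.05
64.2 [ 0.5851 -0.0543  0.2915] [-0.0342 -0.0545 -0.9979] [ 0.5176  0.4149 -0.6759  1.6382  0.324   1.2317 -0.3983]
t 64.25 pos [ 0.5847 -0.0544  0.2908] shift [-0.0093 -0.0018  0.0415] twist 0.014 F [-0.4  0.  -1.7] w 0.545 tilt [-0.036 -0.054 -0.998]
```

```bash
python3 -m pendant '[[-0.005,0,0.01,0.014,1],[-0.004,0,0.015,0,1],[0,0,0.015,0,1],[0,0,0.015,0,1],[0,0,0.015,0,1],[0,0,0.015,0,1],[0,0,0.015,0,1],[0,0,0.015,0,1],[0,0,0.015,0,1],[0,0,0.01,0,1]]' | head -1; python3 o.py|tail -1; python3 d.py .581 -.0645 .0949
```

```text
time: 65.25
65.4 [ 0.5732 -0.0736  0.1349] [-0.0459 -0.0526 -0.9976] [ 0.4907  0.5698 -0.5982  1.8006  0.4459  0.954  -0.4931]
t 65.45 pos [ 0.5738 -0.0735  0.1358] shift [0.0126 0.0069 0.04  ] twist -0.003 F [-0.5  0.2 -1. ] w 0.546 tilt [-0.044 -0.053 -0.998]
```

```bash
python3 -m pendant '[[0.006,0.004,0.006,0,1],[0.005,0.003,0.008,0,1],[0,0,0.01,0,1],[0,0,0.006,0,1],[0,0,0.004,0,1]]' | head -1; python3 o.py|tail -1; python3 d.py .582 -.0645 .0949
```

```text
time: 65.95
66.1 [ 0.5844 -0.0646  0.1016] [-0.0379 -0.0533 -0.9979] [ 0.4504  0.6243 -0.5723  1.7995  0.4849  0.9004 -0.5384]
t 66.15 pos [ 0.5847 -0.0645  0.1019] shift [-0.     -0.0025  0.0071] twist -0.003 F [-0.6 -0.2 -2.1] w 0.545 tilt [-0.037 -0.053 -0.998]
```

```bash
python3 -m pendant '[[0,-0.002,0.003,0,1],[0,0,0.002,0,1],[0,0,0.0015,0,1],[0,0,0.001,0,1]]' | head -4; python3 o.py|tail -1; python3 d.py .582 -.0645 .0949
```

```text
time: 66.55
ee_pos: [0.5829, -0.065, 0.0952]
ee_rot: [0.766, 0.641, -0.031, 0.009]
wrist_force: [-2.5, 0.0, 6.1]
66.7 [ 0.5829 -0.0649  0.0953] [-0.0353 -0.0539 -0.9979] [ 0.4483  0.6292 -0.5675  1.8083  0.4924  0.8849 -0.5456]
t 66.75 pos [ 0.5829 -0.0649  0.0953] shift [ 0.0003 -0.001   0.0004] twist -0.003 F [-0.6 -0.5  0.4] w 0.544 tilt [-0.035 -0.054 -0.998]
```

```bash
python3 -m pendant '[[0,0,0.001,0,1],[0,0,0,0,0.15],[0,0,0,0,0.15],[0,0,0,0,0.15],[0,0,0,0,0.15],[0,0,-0.01,0,0.15],[0,0,-0.02,0,0],[0,0,-0.02,0,0],[0,0,-0.02,0,0],[0,0,-0.02,0,0]]' |head -2
python3 -m pendant '[[0,0,-0.02,0,0],[0,0,-0.02,0,0],[0,0,-0.02,0,0],[0,0,-0.01,0,0],[0,0,0.03,0,0],[0,0,0.03,0,0],[0,0,0,0,0],[0,0,-0.01,0,0]]' |head -1;python3 o.py|tail -1; python3 d.py .481 .271 .22
python3 - <<'E'
from h import *
im=snap("wrist","w8.png")
E
```

```text
time: 67.75
ee_pos: [0.5855, -0.0596, 0.1878]
time: 68.55
68.7 [ 0.5907 -0.0569  0.2204] [-0.0217 -0.0547 -0.9983] [ 0.4949  0.484  -0.6452  1.7117  0.3806  1.0916 -0.459 ]
t 68.75 pos [ 0.5904 -0.057   0.22  ] shift [ 0.3034 -0.165  -0.0156] twist -0.002 F [ 0.5  0.3 -0.7] w 1.001 tilt [-0.022 -0.055 -0.998]
```

View pics/w8.png

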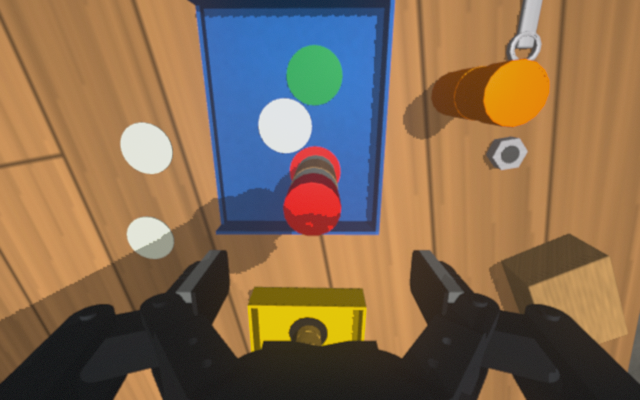

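The red tin stands on its spot, lid at (312,208). The green spot is at (315,74) and the white one at (285,125).

```bash
python3 - <<'E'
from h import *
for px,z in(((312.5,208),.126),((315,74.5),.006),((285.5,125.5),.006)):print(at("wrist",px,z))
E
python3 d.py .481 .272 .23
python3 -m pendant '[[0.008,-0.004,-0.002,0,0],[0.016,-0.009,-0.002,0,0],[0.016,-0.009,0,0,0],[0.016,-0.009,0,0,0],[0.016,-0.009,0,0,0],[0.016,-0.009,0,0,0],[0.016,-0.009,0,0,0],[0.016,-0.009,0,0,0],[0.016,-0.009,0,0,0],[0.016,-0.009,0,0,0]]' | head -1;  python3 q.py
python3 -m pendant '[[0.016,-0.009,0,0,0],[0.016,-0.009,0,0,0],[0.016,-0.009,0,0,0],[0.016,-0.009,0,0,0],[0.016,-0.009,0,0,0],[0.016,-0.009,0,0,0],[0.016,-0.009,0,0,0],[0.015,-0.008,0,0,0],[0.01,-0.005,0,0,0]]' |head -1; python3 o.py|tail -1; python3 d.py .481 .2715 .092
```

```text
[ 0.58215152 -0.06497184  0.126     ]
[0.60018344 0.03982909 0.006     ]
[ 0.5580259  -0.00646136  0.006     ]
t 68.8 pos [ 0.5902 -0.0571  0.2195] shift [ 0.304  -0.1651 -0.026 ] twist -0.002 F [ 0.  -0.1 -1. ] w 0.999 tilt [-0.023 -0.055 -0.998]
time: 69.8
69.8 [0.5254 0.125  0.2194] [-0.0196 -0.053  -0.9984]
time: 70.7
70.85 [0.4586 0.2912 0.2156] [-0.0176 -0.0509 -0.9985] [-0.0485  0.4474 -0.7613  1.8128  0.3743  1.0755 -1.1102]
t 70.9 pos [0.4593 0.2901 0.2155] shift [-0.0085  0.0254  0.1239] twist 0.02 F [-0.8 -1.1 -0.2] w 1.0 tilt [-0.018 -0.051 -0.999]
```

```bash
python3 -m pendant '[[-0.003,0.008,0.005,0.01,0],[-0.003,0.01,0.01,0.01,0],[-0.002,0.007,0.015,0,0],[0,0,0.015,0,0],[0,0,0.015,0,0],[0,0,0.012,0,0],[0,0,0.01,0,0]]' | head -1; python3 o.py|tail -1; python3 d.py .482 .2715 .092
```

```text
time: 71.6
71.6 [0.4855 0.2669 0.1257] [-0.0189 -0.0542 -0.9984] [-0.0651  0.5722 -0.6767  1.8582  0.4778  0.9276 -1.1626]
t 71.6 pos [0.4855 0.2669 0.1257] shift [ 0.0058 -0.004   0.0335] twist -0.011 F [-0.1 -0.2  0.5] w 1.003 tilt [-0.019 -0.054 -0.998]Traceback (most recent call last):
  File "o.py", line 3, in <module>
    s=observe();M=R.from_quat(s["ee_rot"]).as_matrix();print(round(s["time"],2),np.round(s["ee_pos"],4),M[:,2].round(4),np.round(s["joint_pos"],4));camera("top")
                                                                                                                                                    ~~~~~~^^^^^^^
ValueError: 200 camera calls are used up
```

```bash
python3 -m pendant '[[0.004,-0.002,0.006,-0.005,0],[0.003,-0.001,0.01,-0.005,0],[0,0,0.01,0,0],[0,0,0.006,0,0],[0,0,0.002,0,0],[0,0,0,0,0]]' | head -1; python3 d.py .482 .2715 .093
```

```text
time: 72.2
t 72.2 pos [0.4814 0.2741 0.087 ] shift [-0.0028  0.001  -0.0059] twist 0.003 F [ 0.8 -0.3  0.7] w 0.997 tilt [-0.021 -0.054 -0.998]
```

```bash
python3 -m pendant '[[-0.002,0.001,-0.003,0,0],[0,0,-0.001,0,0],[0,0,0,0,0.6],[0,0,0,0,1],[0,0,0,0,1],[0,0,0,0,1],[0,0,0,0,1],[0,0,0,0,1],[0,0,0,0,1],[0,0,0,0,1]]' 60|head -2;  python3 d.py .482 .2715 .092
python3 -m pendant '[[0,0,-0.01,0,1],[0,0,-0.015,0,1],[0,0,-0.015,0,1],[0,0,-0.015,0,1],[0,0,-0.015,0,1],[0,0,-0.015,0,1],[0,0,-0.015,0,1],[0,0,-0.015,0,1],[0,0,-0.015,0,1],[0,0,-0.01,0,1]]';python3 d.py .556 -.008 .25
```

```text
time: 73.2
ee_pos: [0.4835, 0.2725, 0.0936]
t 73.2 pos [0.4835 0.2725 0.0936] shift [-0.0012 -0.0013  0.0017] twist 0.002 F [0.1 0.2 0.1] w 0.545 tilt [-0.017 -0.053 -0.998]
time: 74.2
ee_pos: [0.4853, 0.2803, 0.2457]
ee_rot: [0.764, 0.644, -0.024, 0.015]
wrist_force: [0.3, 1.2, -2.6]
grip_width: 0.545
t 74.2 pos [0.4853 0.2803 0.2457] shift [-0.2719  0.1186  0.0099] twist 0.003 F [ 0.3  1.2 -2.6] w 0.545 tilt [-0.018 -0.053 -0.998]
```

```bash
python3 -m pendant '[[-0.007,0.003,-0.003,0,1],[-0.014,0.006,-0.003,0,1],[-0.014,0.006,-0.002,0,1],[-0.014,0.006,-0.002,0,1],[-0.014,0.006,-0.002,0,1],[-0.014,0.006,-0.002,0,1],[-0.014,0.006,-0.002,0,1],[-0.014,0.006,-0.002,0,1],[-0.014,0.006,-0.002,0,1],[-0.014,0.006,-0.002,0,1]]' | head -1;  python3 q.py
python3 -m pendant '[[-0.014,0.006,-0.002,0,1],[-0.014,0.006,-0.002,0,1],[-0.014,0.006,-0.002,0,1],[-0.014,0.006,-0.002,0,1],[-0.014,0.006,-0.002,0,1],[-0.014,0.006,-0.002,0,1],[-0.014,0.006,-0.002,0,1],[-0.012,0.006,-0.002,0,1],[-0.006,0.003,0,0,1],[0,0,0,0,1]]' |head -1; python3 d.py .557 -.007 .25
```

```text
time: 75.2
75.2 [0.5183 0.1315 0.2745] [-0.0246 -0.0567 -0.9981]
time: 76.2
t 76.2 pos [ 0.5469 -0.0056  0.2937] shift [0.0032 0.0113 0.0433] twist -0.003 F [-0.9 -0.2 -2.5] w 0.543 tilt [-0.037 -0.061 -0.997]
```

```bash
python3 -m pendant '[[0.001,0.005,0.008,0,1],[0.001,0.005,0.012,0,1],[0,0.002,0.012,0,1],[0,0,0.015,0,1],[0,0,0.015,0,1],[0,0,0.015,0,1],[0,0,0.012,0,1],[0,0,0.008,0,1],[0,0,0,0,1]]' | head -1; python3 d.py .558 -.0065 .0956
```

```text
time: 77.1
t 77.1 pos [ 0.5538 -0.0065  0.1844] shift [0.0063 0.0071 0.0884] twist 0.006 F [ 0.1 -0.2 -2.8] w 0.542 tilt [-0.044 -0.057 -0.997]
```

```bash
python3 -m pendant '[[0.003,0.003,0.008,0.006,1],[0.003,0.004,0.012,0,1],[0,0,0.012,0,1],[0,0,0.012,0,1],[0,0,0.012,0,1],[0,0,0.01,0,1],[0,0,0.006,0,1],[0,0,0.003,0,1],[0,0,0,0,1]]' | head -1; python3 d.py .5585 -.0065 .0956
```

```text
time: 78.0
t 78.0 pos [ 0.5599 -0.0058  0.1027] shift [-0.0005 -0.001   0.0072] twist -0.0 F [ 0.2 -0.2 -2.4] w 0.546 tilt [-0.043 -0.057 -0.997]
```

```bash
python3 -m pendant '[[0,-0.001,0.003,0,1],[0,0,0.002,0,1],[0,0,0.001,0,1],[0,0,0.001,0,1],[0,0,0,0,1]]' | head -4; python3 d.py .5585 -.0065 .0956
```

```text
time: 78.5
ee_pos: [0.5596, -0.006, 0.0967]
ee_rot: [0.766, 0.642, -0.034, 0.009]
wrist_force: [-0.5, -0.5, -2.5]
t 78.5 pos [ 0.5596 -0.006   0.0967] shift [-0.0007 -0.001   0.0011] twist -0.001 F [-0.5 -0.5 -2.5] w 0.547 tilt [-0.039 -0.057 -0.998]
```

```bash
python3 -m pendant '[[0,-0.001,0.001,0,1],[0,0,0.001,0,1],[0,0,0,0,1]]' | head -4; python3 d.py .5585 -.0065 .0956
```

```text
time: 78.8
ee_pos: [0.5592, -0.0057, 0.0962]
ee_rot: [0.766, 0.642, -0.033, 0.01]
wrist_force: [-0.0, -0.6, -2.7]
t 78.8 pos [ 0.5592 -0.0057  0.0962] shift [-0.0009 -0.0006  0.0007] twist -0.001 F [-0.  -0.6 -2.7] w 0.542 tilt [-0.038 -0.058 -0.998]
```

```bash
python3 -m pendant '[[-0.001,-0.001,0.002,0,1],[0,0,0.0015,0,1],[0,0,0,0,1]]' | head -4; python3 d.py .5585 -.0065 .0956
```

```text
time: 79.1
ee_pos: [0.5593, -0.0056, 0.0962]
ee_rot: [0.765, 0.643, -0.032, 0.011]
wrist_force: [-1.0, 0.3, -3.7]
t 79.1 pos [ 0.5593 -0.0056  0.0962] shift [-0.001  -0.0006  0.0007] twist -0.0 F [-1.   0.3 -3.7] w 0.544 tilt [-0.034 -0.058 -0.998]
```

```bash
python3 -m pendant '[[0,-0.001,0.002,0,1],[0,0,0.0015,0,1]]' | head -4; python3 d.py .5585 -.0065 .0956
```

```text
time: 79.3
ee_pos: [0.5594, -0.0055, 0.0957]
ee_rot: [0.765, 0.643, -0.031, 0.013]
wrist_force: [-5.8, 0.6, 15.9]
t 79.3 pos [ 0.5594 -0.0055  0.0957] shift [-0.0011 -0.0007  0.0002] twist -0.001 F [-5.8  0.6 15.9] w 0.545 tilt [-0.032 -0.06  -0.998]
```

```bash
python3 -m pendant '[[0,0,0,0,0.15],[0,0,0,0,0.15],[0,0,0,0,0.15],[0,0,0,0,0.15],[0,0,-0.01,0,0.15],[0,0,-0.02,0,0],[0,0,-0.02,0,0],[0,0,-0.02,0,0],[0,0,-0.02,0,0],[0,0,-0.02,0,0]]' |head -2
python3 -m pendant '[[0,0,-0.015,0,0],[0,0,-0.015,0,0],[0,0,-0.01,0,0],[0,0,0.03,0,0],[0,0,0,0,0],[0,0,-0.005,0,0]]' |head -1; python3 d.py .556 .332 .23
```

```text
time: 80.3
ee_pos: [0.5614, 0.0012, 0.2083]
time: 80.9
t 80.9 pos [0.5641 0.0034 0.2317] shift [ 0.3219 -0.0646 -0.0174] twist 0.001 F [0.2 0.8 0.5] w 1.002 tilt [-0.028 -0.059 -0.998]
```

```bash
python3 -m pendant '[[0.008,-0.002,-0.002,0,0],[0.017,-0.0034,-0.001,0,0],[0.017,-0.0034,-0.001,0,0],[0.017,-0.0034,-0.001,0,0],[0.017,-0.0034,-0.001,0,0],[0.017,-0.0034,-0.001,0,0],[0.017,-0.0034,-0.001,0,0],[0.017,-0.0034,-0.001,0,0],[0.017,-0.0034,-0.001,0,0],[0.017,-0.0034,-0.001,0,0]]' | head -1;  python3 q.py
python3 -m pendant '[[0.017,-0.0034,-0.001,0,0],[0.017,-0.0034,-0.001,0,0],[0.017,-0.0034,-0.001,0,0],[0.017,-0.0034,-0.001,0,0],[0.017,-0.0034,-0.001,0,0],[0.017,-0.0034,-0.001,0,0],[0.017,-0.0034,-0.001,0,0],[0.012,-0.002,-0.001,0,0],[0.006,-0.001,0,0,0],[0,0,0,0,0]]' |head -1; python3 d.py .556 .332 .092
```

```text
time: 81.9
81.9 [0.5625 0.1796 0.2446] [-0.0174 -0.0551 -0.9983]
time: 82.9
t 82.9 pos [0.5567 0.3376 0.2556] shift [0.002  0.0007 0.1637] twist 0.008 F [0.3 0.1 0.1] w 0.999 tilt [-0.011 -0.046 -0.999]
```

```bash
python3 -m pendant '[[0.002,0,0.01,0.008,0],[0,0,0.015,0,0],[0,0,0.015,0,0],[0,0,0.015,0,0],[0,0,0.015,0,0],[0,0,0.015,0,0],[0,0,0.015,0,0],[0,0,0.012,0,0],[0,0,0.008,0,0],[0,0,0,0,0]]' |head -1; python3 d.py .556 .332 .092
```

```text
time: 83.9
t 83.9 pos [0.5556 0.3281 0.1219] shift [ 0.0054 -0.0001  0.0296] twist -0.006 F [ 0.8  0.7 -0.3] w 1.003 tilt [-0.015 -0.051 -0.999]
```

```bash
python3 -m pendant '[[0.003,0,0.005,-0.004,0],[0.003,0,0.008,0,0],[0,0,0.008,0,0],[0,0,0.004,0,0],[0,0,0,0,0]]' |head -1; python3 d.py .556 .332 .092
```

```text
time: 84.4
t 84.4 pos [0.5572 0.3347 0.0961] shift [-0.0027 -0.0007  0.0042] twist -0.001 F [ 0.  -0.7  0.4] w 0.999 tilt [-0.012 -0.049 -0.999]
```

```bash
python3 -m pendant '[[-0.002,-0.001,0.003,0,0],[0,0,0,0,0.6],[0,0,0,0,1],[0,0,0,0,1],[0,0,0,0,1],[0,0,0,0,1],[0,0,0,0,1],[0,0,0,0,1],[0,0,0,0,1]]' 60|head -2;  python3 d.py .556 .332 .092
python3 -m pendant '[[0,0,-0.01,0,1],[0,0,-0.015,0,1],[0,0,-0.015,0,1],[0,0,-0.015,0,1],[0,0,-0.015,0,1],[0,0,-0.015,0,1],[0,0,-0.015,0,1],[0,0,-0.015,0,1],[0,0,-0.015,0,1],[0,0,-0.01,0,1]]';python3 d.py .598 .0385 .25
```

```text
time: 85.3
ee_pos: [0.5561, 0.3326, 0.0939]
t 85.3 pos [0.5561 0.3326 0.0939] shift [-0.0005  0.0001  0.0019] twist -0.001 F [-0.6 -0.2 -0.6] w 0.54 tilt [-0.011 -0.048 -0.999]
time: 86.3
ee_pos: [0.5574, 0.3399, 0.2468]
ee_rot: [0.766, 0.643, -0.019, 0.015]
wrist_force: [0.5, 0.2, -1.7]
grip_width: 0.543
t 86.3 pos [0.5574 0.3399 0.2468] shift [-0.2897  0.0921  0.0108] twist -0.001 F [ 0.5  0.2 -1.7] w 0.543 tilt [-0.011 -0.048 -0.999]
```

```bash
python3 -m pendant '[[-0.007,0.002,-0.003,0,1],[-0.015,0.005,-0.003,0,1],[-0.015,0.005,-0.002,0,1],[-0.015,0.005,-0.002,0,1],[-0.015,0.005,-0.002,0,1],[-0.015,0.005,-0.002,0,1],[-0.015,0.005,-0.002,0,1],[-0.015,0.005,-0.002,0,1],[-0.015,0.005,-0.002,0,1],[-0.015,0.005,-0.002,0,1]]' | head -1;  python3 q.py
python3 -m pendant '[[-0.015,0.005,-0.001,0,1],[-0.015,0.005,-0.001,0,1],[-0.015,0.005,-0.001,0,1],[-0.015,0.005,-0.001,0,1],[-0.015,0.005,-0.001,0,1],[-0.015,0.005,-0.001,0,1],[-0.015,0.005,-0.001,0,1],[-0.01,0.004,-0.001,0,1],[-0.005,0.002,0,0,1],[0,0,0,0,1]]' |head -1; python3 d.py .599 .039 .25
```

```text
time: 87.3
87.3 [0.5793 0.1732 0.2734] [-0.0193 -0.0558 -0.9983]
time: 88.3
t 88.3 pos [0.5939 0.0196 0.2833] shift [0.0224 0.0017 0.0317] twist -0.03 F [ 0.3  0.8 -0.9] w 0.542 tilt [-0.033 -0.065 -0.997]
```

```bash
python3 -m pendant '[[0.008,0.001,0,-0.015,1],[0.01,0.001,0.002,-0.015,1],[0.006,0,0.006,0,1],[0,0,0.01,0,1],[0,0,0.012,0,1],[0,0,0.012,0,1],[0,0,0.01,0,1],[0,0,0.005,0,1],[0,0,0,0,1]]' |head -1; python3 d.py .6005 .0395 .0959
```

```text
time: 89.2
t 89.2 pos [0.5967 0.0451 0.2172] shift [0.0035 0.0079 0.1211] twist 0.01 F [-0.8 -0.1 -2. ] w 0.542 tilt [-0.037 -0.063 -0.997]
```

```bash
python3 -m pendant '[[0.002,0.004,0.006,0.01,1],[0.001,0.004,0.012,0,1],[0,0,0.012,0,1],[0,0,0.012,0,1],[0,0,0.012,0,1],[0,0,0.012,0,1],[0,0,0.012,0,1],[0,0,0.008,0,1],[0,0,0.004,0,1],[0,0,0,0,1]]' |head -4; python3 d.py .6005 .0395 .0959
```

```text
time: 90.2
ee_pos: [0.6024, 0.0399, 0.1185]
ee_rot: [0.766, 0.642, -0.035, 0.012]
wrist_force: [0.0, 0.3, -2.0]
t 90.2 pos [0.6024 0.0399 0.1185] shift [ 0.0009 -0.0012  0.0227] twist -0.002 F [ 0.   0.3 -2. ] w 0.541 tilt [-0.038 -0.063 -0.997]
```

```bash
python3 -m pendant '[[0.001,-0.001,0.006,0,1],[0,0,0.006,0,1],[0,0,0.004,0,1],[0,0,0.002,0,1],[0,0,0.002,0,1],[0,0,0.0015,0,1]]' |head -4; python3 d.py .6005 .0395 .0959
```

```text
time: 90.8
ee_pos: [0.602, 0.04, 0.0969]
ee_rot: [0.766, 0.642, -0.033, 0.013]
wrist_force: [0.1, -0.2, -1.6]
t 90.8 pos [0.602  0.04   0.0969] shift [-0.0007 -0.0013  0.0011] twist -0.002 F [ 0.1 -0.2 -1.6] w 0.543 tilt [-0.034 -0.063 -0.997]
```

```bash
python3 -m pendant '[[0,-0.001,0.002,0,1],[0,0,0.0015,0,1]]' |head -4; python3 d.py .6005 .0395 .0959
```

```text
time: 91.0
ee_pos: [0.6019, 0.0401, 0.0962]
ee_rot: [0.766, 0.642, -0.033, 0.014]
wrist_force: [-4.6, -1.6, 10.2]
t 91.0 pos [0.6019 0.0401 0.0962] shift [-0.0008 -0.0013  0.0004] twist -0.003 F [-4.6 -1.6 10.2] w 0.543 tilt [-0.032 -0.064 -0.997]
```

```bash
python3 -m pendant '[[0,0,0,0,0.15],[0,0,0,0,0.15],[0,0,0,0,0.15],[0,0,0,0,0.15],[0,0,-0.01,0,0.15],[0,0,-0.02,0,0],[0,0,-0.02,0,0],[0,0,-0.02,0,0],[0,0,-0.02,0,0],[0,0,-0.02,0,0]]' |head -4
python3 -m pendant '[[0,0,-0.02,0,0],[0,0,-0.02,0,0],[0,0,-0.02,0,0],[0,0,-0.01,0,0],[0,0,0,0,0],[0,0,0,0,0],[0,0,0,0,0]]'
python3 - <<'E'
from h import *
try: print(search_frame("top","tin_green"))
except Exception as e: print(e)
E
```

```text
time: 92.0
ee_pos: [0.6049, 0.0476, 0.211]
ee_rot: [0.766, 0.642, -0.034, 0.013]
wrist_force: [-0.2, 0.3, 0.1]
time: 92.7
ee_pos: [0.6078, 0.0535, 0.2891]
ee_rot: [0.766, 0.642, -0.031, 0.015]
wrist_force: [0.2, 0.4, -0.2]
grip_width: 0.995
[{'point': [141.3, 188.3], 'score': 0.97}]
```

```bash
python3 -c "
from bench import *
print(finish_job())"
```

```text
the job is handed in; nothing more can be done
None
```

I did the job in the order asked and handed it in at about 93 s of the 147 s. The last part was done without camera checks.

- **Tins out:** I stood green, white and red on the mat. The trained networks and the pictures confirmed all three upright.
- **Fitting:** I set it on the black disc in the tray and let go. A top picture showed it upright on the disc, measured within about 3 mm of the centre, with all three tins still on the mat.
- **Red tin back:** A wrist picture showed it upright, its lid within about 1 mm of the measured red spot.
- **White and green tins back:** I used up the 200 camera calls just before regripping white, so these two were not checked by picture. For each:
  - I placed it from the spot positions measured earlier, which agree to about 3–4 mm between the cameras.
  - The wrist force showed it touching down before I let go.
  - I worked out it stands within about 2 mm of its spot's centre. The arm then withdrew straight up, with no force showing on the wrist after withdrawing.

The tool picked up 2–4° of tilt during moves, which I partly worked off. White and green leaned about 1–1.5° from upright as they were set down. The fitting's grip width read a little wider than 31 mm flats would give, but it held and stood well.

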